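# Flip the hex key and nip up a stiff clamp screw

## Task

The big hex key is still sitting in the angled clamp's screw by its long arm, as it was used to spin the screw down. Pull it out, flip it so that its short arm is pushed fully home in the socket, and swing the long arm clockwise (as seen looking at the screw head) until the screw comes up solid against its stop; do not turn the screw while the long arm is in the socket. Leave the key seated by its short arm in the tightened screw, let go of it, and leave the other things on the bench where they are.

Things in the scene. Friction and masses are not known exactly. Their poses are not given: they have to be found in the camera images.
- clamp: Angled pinch clamp, plain aluminium, bolted down: base plate 130x130x12 mm, post, and a 74x74x62 mm block whose face looks to -x of this frame and 30 deg upward. Origin at bench level, z up; socket mouth at (-75,0,150) mm. Face 28 mm below the mouth; block reaches 37 mm to each side of the screw axis and above it. A steel bar (28 mm diameter) through the block, along y, reaches 65 mm each side.
- socket_mouth (a point): Centre of the mouth of the hexagon socket in the screw's dark round head (40 mm diameter, 28 mm proud of the face). z points out along the screw axis, 30 deg above level; x is normal to a flat; turns with the screw. Socket 23 mm across flats, 24 mm deep: the 22 mm key has 0.5 mm play a side and turns 5 deg freely each way. At the start x points along the key's short arm, before it droops.
- screw (a joint): Angle of the clamp screw in rad; grows clockwise (tightening) as seen facing its head; about 0 at the start, solid stop at 0.87. Stiff: needs about 1.6 N m all the way (some 12 N at the end of the long arm) and stays where it is left.
- key: L-shaped dark steel hex key, 22 mm across flats, about 0.5 kg. Origin where the arms' centre lines meet at the bend; long arm along +x to 160 mm, short arm along +y to 75 mm, z normal to the L. Both arms have flats to grip across in the L's plane. Centre of mass near (57,10,0) mm. Starts long tip at the socket's bottom, short arm to the left and 25 to 35 deg below level as seen facing the screw.
- long_tip (a point): Centre of the end face of the key's long arm; axes as key.
- short_tip (a point): Centre of the end face of the key's short arm; axes as key.
- tray: Blue parts tray, 75 x 118 x 30 mm, bystander; origin at the centre of its underside.
- oil: Oil bottle, 41 mm diameter, 120 mm tall, standing, bystander; origin at the centre of its underside.
- carton: Cardboard screw carton, 58 x 85 x 40 mm, bystander; origin at the centre of its underside.
- small_key: Small black hex key, 33 x 103 x 7 mm, lying flat, bystander (too thin for this screw); origin under its centre.
- spare_spanner: Open-ended spanner, 30 x 159 x 6 mm, lying flat, bystander; origin under its centre.

How it is judged:
By the outcome, as a careful person would: the job done as asked, in the order asked, and still so for the second after the job is handed in, with the robot touching nothing.
It also fails if it takes over 51 s, if anything falls off the work surface, if the arm or the gripper's body presses on something with over 40 N, if the wrist force passes 120 N, or if a joint passes its speed limit or range.

## Robot

A 6-joint arm with a two-finger parallel gripper is mounted at the origin on the work surface; the furniture and walls round the work are solid. World frame = base frame: x ahead of the robot, y to its left, z up, the work surface at z = 0. Lengths are in mm, angles in rad, forces in N, time in s.
With the tool pointing down it reaches from about 350 to 975 mm from the base axis. Payload 17.4 kg.
Tool frame: the origin (TCP) lies between the finger pads; the fingertips stand 25 mm ahead of it and the grasp point (between the pads) lies 6 mm ahead of it; z points along the fingers, y is the line along which they close (so a half turn about z gives the same grasp; the last joint's range is limited). The gripper opens to 85 mm and grips with 20 to 120 N. Pads are 22 mm wide; open, the fingers measure 114 mm over their backs; the gripper's body (76 mm by 85 mm) begins 54 mm behind the grasp point. The pads swing forward as they close: fully open they stand 13 mm farther back than shut.
Start: joints at [-1.338, 0.116, 1.442, -0, 1.584, -0.038], TCP at [180.554, -650.41, 256.303] pointing down, gripper open.
Joint ranges: [-2.83, 2.83], [-0.83, 2.19], [0.07, 2.5], [-1.14, 4.28], [0.01, 3], [-2.97, 2.97]. Speed limits (rad/s): [1.89, 1.89, 2.22, 3.14, 3.14, 3.14].

## Interface

Orientations are given as a 3x3 rotation matrix whose columns are the frame's x, y, z axes.
In Python, from station import env, camera, get_calibration, order gives the robot as it stands.
- The arm moves only by the tool apply_moves, never from a script. Its argument "rows" is a list of rows, each an object of numbers: "tx", "ty", "tz": the shift along the tool's x, y, z in m; "spin": the turn about the tool's z in rad. In form: [{"tx": .., "ty": .., "tz": .., "spin": ..}, ...]. A call has 1 to 20 rows; each row is the pose to reach, as a shift and turn from the pose commanded when the call began, along the tool's axes at that moment; what a row does not reach only later rows make up. A row lasts 1/12 s, in which the tool goes at most 41.7 mm and 7.16 degrees, less where a joint would pass 70% of its speed; a pose out of reach is approached as far as the arm can. A call with a gripper value outside its range is refused whole. "jaw" is the opening, from 0 (shut) to 1 (fully open), set as the call begins (left out, the last holds). The fingers move at their own pace and stop on an object; "squeeze" is the grip in N (left out, the last holds). Time passes only in rows, so rows that repeat a pose let the fingers close. It gives the time, the measured TCP pose, the force, the opening and the grip force at its end, in the units of the state.
- env.get_obs(): the state, without advancing time (a new reading comes with each control period).
- camera(name): name is "side" or "top" or "wrist"; returns the picture (480x640x3 uint8, red, green, blue); there is no depth.
- get_calibration(name): a dict with "intrinsics" (3x3 intrinsics, pixels), "D" ([k1, k2, p1, p2, k3] as OpenCV has them; the pictures are not rectified), "R" (3x3) and "t" (3): a world point X has camera coordinates R X + t; the wrist camera has in their place "mount" (4x4, takes a point from camera to tool coordinates, whose origin is the TCP and whose axes are the flange's). Camera axes: x right, y down, z forward; pixel columns grow to the right and rows downward; lengths in mm; the calibration is good to about 2 mm. A picture is of the moment at which its call begins: read the wrist's pose just before it. get_calibration takes no time and is no camera call.
- order.hand_in(): hands the job in; it is judged then, once.
The state is a dict: "time": time; "joint_positions": joint angles; "qd": joint speeds; "joint_efforts": joint torques, N m; "eef_pos": TCP position; "eef_rot": TCP orientation; "wrist_force": force on the tool from outside, world axes, zero at the start; "moment": the same for the moment, N m; "gripper_width": finger opening in mm; "gripper_force": force on a finger pad.
Only numpy, scipy, OpenCV 4.12 (cv2) and the standard library are available. Lean on these libraries where they do the work, as an engineer would, in place of code of your own. Each camera call takes 0.05 s, during which the arm holds its last target. There are 200 camera calls.

## Working session

There is one attempt and no reset: what is moved stays moved. The work goes in short steps, Python scripts to look and compute and a tool call to move; the robot and the scene stay as the last step left them, time stands still between calls to the robot, and variables do not carry over. Pictures are saved under pics/ and viewed, at most 10 in all, crops included, and the job is handed in when it is done.

Besides the shell and the picture viewer there is one more tool, called after "Emit:" by a JSON object that holds its "name" and its "arguments". apply_moves: Moves the arm, as the interface text tells. Its arguments: {"type":"object","properties":{"rows":{"type":"array"},"jaw":{"type":"number"},"squeeze":{"type":"number"}},"required":["rows"]}

```bash
ls; mkdir -p pics; python3 - <<'E'
from station import env,camera,get_calibration
import cv2
for n in ("side","top"):
    cv2.imwrite(f"pics/{n}0.png",camera(n)[:,:,::-1])
for n in ("side","top","wrist"): print(n,get_calibration(n))
o=env.get_obs();print(o)
E
```

```text
pics
side {'intrinsics': array([[480.10711456,   0.        , 322.35134478],
       [  0.        , 480.10711456, 246.83115335],
       [  0.        ,   0.        ,   1.        ]]), 'D': array([-0.07172422,  0.        ,  0.        ,  0.        ,  0.        ]), 'R': array([[-0.90582765, -0.42342655, -0.01364663],
       [-0.20063182,  0.45713311, -0.86647342],
       [ 0.37312618, -0.78213763, -0.49903665]]), 't': array([378.98537834, 237.85379223, 854.40332946])}
top {'intrinsics': array([[528.53200576,   0.        , 324.2471777 ],
       [  0.        , 528.53200576, 242.42875454],
       [  0.        ,   0.        ,   1.        ]]), 'D': array([-0.12263833,  0.        ,  0.        ,  0.        ,  0.        ]), 'R': array([[ 0.0292258 , -0.99952187, -0.01009406],
       [-0.99778882, -0.02856908, -0.06001071],
       [ 0.05969364,  0.0118256 , -0.99814669]]), 't': array([ -48.11758932,  479.04613226, 1443.16535373])}
wrist {'intrinsics': array([[411.13933688,   0.        , 325.24716794],
       [  0.        , 411.13933688, 237.29557239],
       [  0.        ,   0.        ,   1.        
[... 557 characters left out ...]
3201e+00, -3.78110280e-02]), 'qd': array([-0.00133226, -0.00175756, -0.00055364, -0.00030641,  0.00128271,
       -0.0003669 ]), 'joint_efforts': array([ 2.14127940e-03, -7.33668923e+01, -6.33789253e+01, -6.64808726e-05,
        5.31247293e-03,  3.48056790e-05]), 'eef_pos': array([ 180.5088058 , -650.24058012,  255.64954184]), 'eef_rot': array([[ 9.63556491e-01,  2.67504812e-01, -2.52588910e-04],
       [ 2.67504930e-01, -9.63555944e-01,  1.02763834e-03],
       [ 3.15146554e-05, -1.05775637e-03, -9.99999440e-01]]), 'wrist_force': array([-0.70186499, -0.45534187, -0.2176603 ]), 'moment': array([ 0.02985106, -0.00936375, -0.02475917]), 'gripper_force': 0.0, 'gripper_width': 85.60854849286368}
```

View pics/side0.png

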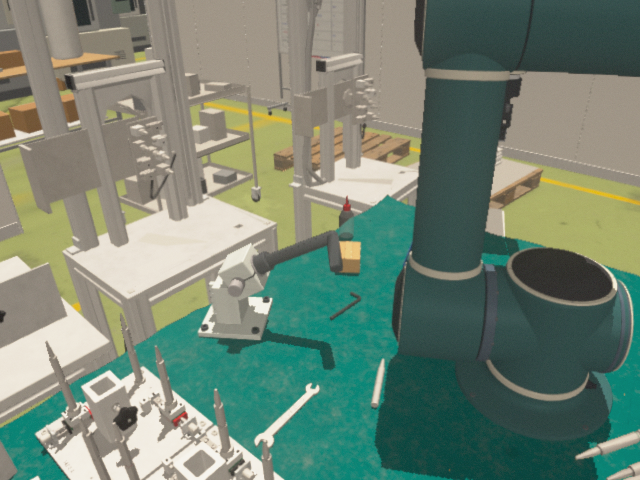

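View pics/top0.png

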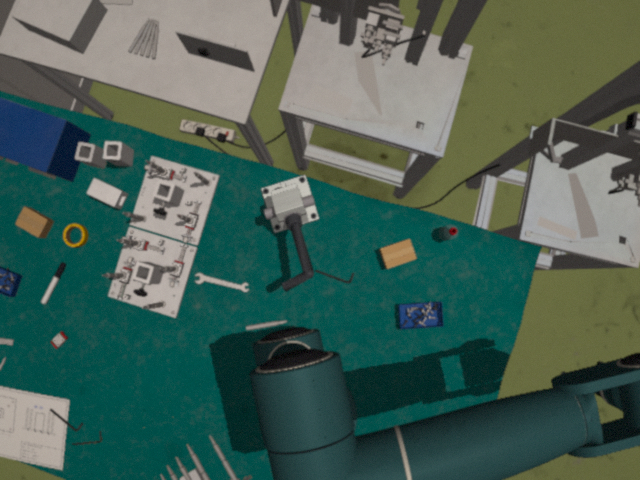

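The side view shows the clamp's base plate near (235,318), with the key's bend at (338,250) and its short arm hanging down. The top view shows the clamp at (290,205), the bend at (307,270) and the short tip at (287,286). I'll enlarge both.

```bash
python3 - <<'E'
import cv2
a=cv2.imread("pics/side0.png")[215:345,190:370]; cv2.imwrite("pics/side0c.png",cv2.resize(a,None,fx=4.4,fy=4.4,interpolation=cv2.INTER_CUBIC))
a=cv2.imread("pics/top0.png")[170:295,250:365]; cv2.imwrite("pics/top0c.png",cv2.resize(a,None,fx=4.8,fy=4.8,interpolation=cv2.INTER_CUBIC))
E
```

```text
(no output)
```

View pics/side0c.png

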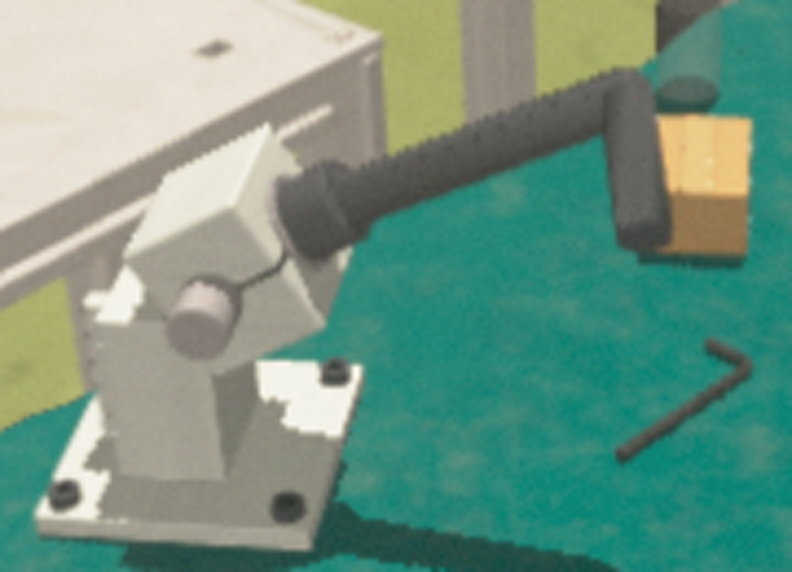

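View pics/top0c.png

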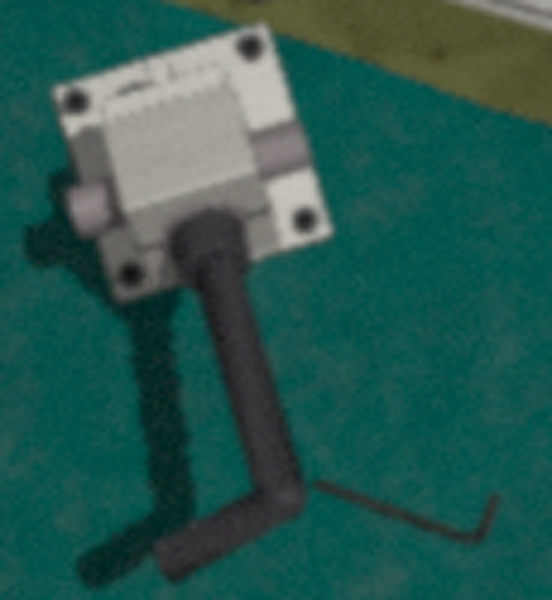

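Measured points are in the crops: the plate corners, the key's centre lines and the tips. I'll fit the clamp and key from those in both views.

```bash
cat > h.py <<'E'
import numpy as np, cv2
from scipy.optimize import least_squares
from station import env,camera,get_calibration
def proj(n,X):
    c=get_calibration(n); X=np.atleast_2d(X).astype(float)
    return cv2.projectPoints(X,cv2.Rodrigues(c["R"])[0],c["t"],c["intrinsics"],c["D"])[0][:,0]
def unc(p,s,off): return (np.array(p,float)+.5)/s-.5+np.array(off)
c30,s30=np.cos(np.pi/6),.5
A=np.array([-c30,0,s30]);U=np.array([s30,0,c30]);Y=np.array([0,1.,0])
def Rz(a): return np.array([[np.cos(a),-np.sin(a),0],[np.sin(a),np.cos(a),0],[0,0,1]])
E
cat > fit.py <<'E'
from h import *
S=lambda p:unc(p,4.4,(190,215)); T=lambda p:unc(p,4.8,(250,170))
pl=[(65,65,12),(65,-65,12),(-65,-65,12),(-65,65,12)]
tp=[(53,90),(266,24),(331,234),(118,303)]
sp={0:(38,516),3:(313,533),2:(362,366)}
# key: beta droop pitch
def key(p):
    x,y,yaw,be,dr=p; R=Rz(yaw); 
    a=-(c30*np.cos(dr)+0)*0+A*np.cos(dr)-U*np.sin(dr)   # outward axis, drooped by dr
    u=U*np.cos(dr)+A*np.sin(dr)
    s=np.cos(be)*Y-np.sin(be)*u
    tip=np.array([-75,0,150])-24*A
    b=tip+160*a
    o=np.array([x,y,0]); return R,o,a,s,b
def res(p):
    R,o,a,s,b=key(p); W=lambda q:R@np.array(q,float)+o; r=[]
    for i in range(4): r.append(proj("top",W(pl[i]))[0]-T(tp[i]))
    for i in sp: r.append(proj("side",W(pl[i]))[0]-S(sp[i]))
    for n,f,bp,tip,(l0,) in (("side",S,(630,98),(645,232),((368,193),)),("top",T,(280,500),(167,563),((255,400),))):
        r.append(proj(n,W(b))[0]-f(bp)); r.append(proj(n,W(b+75*s))[0]-f(tip))
        q=proj(n,np.array([W(b),W(b-110*a)])); d=(q[1]-q[0])/np.linalg.norm(q[1]-q[0]); v=f(l0)-q[0]
        r.append(np.array([d[0]*v[1]-d[1]*v[0],0]))
    return np.concatenate(r)
z=least_squares(res,[550,0,.3,.5,0.02],x_scale=[10,10,.1,.1,.1]); p=z.x
print(p[:3],np.degrees(p[2:]));print(np.round(z.fun.reshape(-1,2),2))
R,o,a,s,b=key(p)
print("mouth",R@[-75,0,150]+o,"bend",R@b+o,"tip",R@(b+75*s)+o)
print("sd",np.sqrt(np.diag(np.linalg.inv(z.jac.T@z.jac)))*[1,1,57,57,57]*.5)
E
python3 fit.py
```

```text
[5.84685988e+02 6.67827896e+01 3.46437973e-01] [19.84943371 22.69096191  5.79993531]
[[-0.88  0.91]
 [-1.    0.13]
 [-0.05  0.38]
 [-0.26  0.65]
 [ 0.6  -0.54]
 [ 1.22 -0.93]
 [ 1.64 -1.23]
 [-1.06  0.03]
 [-0.64  1.47]
 [-0.26  0.  ]
 [ 0.67 -1.53]
 [-0.77 -1.17]
 [ 0.06  0.  ]]
mouth [514.14187578  41.31657195 150.        ] bend [396.42300186  -1.17959631 203.58785018] tip [361.77257817  59.87729059 177.19836933]
sd [0.3938807  0.4964491  0.21036454 1.17134368 0.35767125]
```

Emit:
{"name": "apply_moves", "arguments": {"rows": [{"tx":0.439,"ty":-0.572,"tz":-0.084,"spin":-0.12},{"tx":0.439,"ty":-0.572,"tz":-0.084,"spin":-0.24},{"tx":0.439,"ty":-0.572,"tz":-0.084,"spin":-0.36},{"tx":0.439,"ty":-0.572,"tz":-0.084,"spin":-0.48},{"tx":0.439,"ty":-0.572,"tz":-0.084,"spin":-0.6},{"tx":0.439,"ty":-0.572,"tz":-0.084,"spin":-0.72},{"tx":0.439,"ty":-0.572,"tz":-0.084,"spin":-0.84},{"tx":0.439,"ty":-0.572,"tz":-0.084,"spin":-0.96},{"tx":0.439,"ty":-0.572,"tz":-0.084,"spin":-1.08},{"tx":0.439,"ty":-0.572,"tz":-0.084,"spin":-1.2},{"tx":0.439,"ty":-0.572,"tz":-0.084,"spin":-1.32},{"tx":0.439,"ty":-0.572,"tz":-0.084,"spin":-1.44},{"tx":0.439,"ty":-0.572,"tz":-0.084,"spin":-1.56},{"tx":0.439,"ty":-0.572,"tz":-0.084,"spin":-1.68},{"tx":0.439,"ty":-0.572,"tz":-0.084,"spin":-1.8},{"tx":0.439,"ty":-0.572,"tz":-0.084,"spin":-1.92},{"tx":0.439,"ty":-0.572,"tz":-0.084,"spin":-2.04},{"tx":0.439,"ty":-0.572,"tz":-0.084,"spin":-2.16},{"tx":0.439,"ty":-0.572,"tz":-0.084,"spin":-2.28},{"tx":0.439,"ty":-0.572,"tz":-0.084,"spin":-2.4}], "jaw": 1}}

```text
time: 1.77
eef_pos: [450.8, 19.6, 339.9]
eef_rot: [[-0.895, 0.446, -0.001], [0.446, 0.895, 0.0], [0.001, -0.0, -1.0]]
wrist_force: [0.3, -0.6, -0.1]
gripper_width: 85.7
gripper_force: 0.0
```

Emit:
{"name": "apply_moves", "arguments": {"rows": [{"spin":-0.12},{"spin":-0.24},{"spin":-0.36},{"spin":-0.48},{"spin":-0.6},{"spin":-0.72},{"spin":-0.81},{"spin":-0.81},{"spin":-0.81}]}}

```text
schema error: expected keys tx, ty, tz, spin
```

```bash
python3 - <<'E'
from h import *
o=env.get_obs();np.savez("w1.npz",p=o["eef_pos"],R=o["eef_rot"]);im=camera("wrist")
print(o["joint_positions"],o["eef_pos"])
cv2.imwrite("pics/w1.png",cv2.resize(im[:,:,::-1],(800,600),interpolation=cv2.INTER_CUBIC))
E
```

```text
[-1.32281374e-02 -3.87135300e-01  1.76129384e+00  6.18769892e-05
  1.76831382e+00 -1.12188434e+00] [450.76093453  19.55521759 339.93826974]
```

View pics/w1.png

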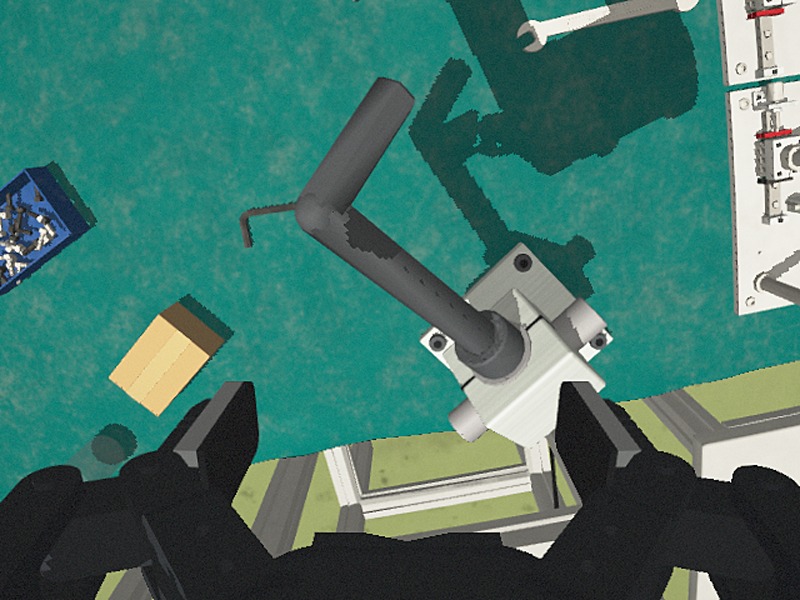

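The wrist view shows the key's bend at (314,212), its short tip at about (393,92), and the arm entering the head at (492,345). The spin was refused because every row needs all four keys.

Emit:
{"name": "apply_moves", "arguments": {"rows": [{"tx":0,"ty":0,"tz":0,"spin":-0.12},{"tx":0,"ty":0,"tz":0,"spin":-0.24},{"tx":0,"ty":0,"tz":0,"spin":-0.36},{"tx":0,"ty":0,"tz":0,"spin":-0.48},{"tx":0,"ty":0,"tz":0,"spin":-0.6},{"tx":0,"ty":0,"tz":0,"spin":-0.72},{"tx":0,"ty":0,"tz":0,"spin":-0.81},{"tx":0,"ty":0,"tz":0,"spin":-0.81},{"tx":0,"ty":0,"tz":0,"spin":-0.81}]}}

```text
time: 2.57
eef_pos: [450.5, 18.0, 340.2]
eef_rot: [[-0.945, -0.328, -0.0], [-0.328, 0.945, -0.0], [0.0, 0.0, -1.0]]
wrist_force: [-1.4, -1.0, -0.1]
gripper_width: 85.3
gripper_force: 0.0
```

```bash
python3 - <<'E'
from h import *
o=env.get_obs();np.savez("w2.npz",p=o["eef_pos"],R=o["eef_rot"]);im=camera("wrist")
print(o["joint_positions"],o["eef_pos"],o["eef_rot"])
cv2.imwrite("pics/w2.png",im[:,:,::-1])
cv2.imwrite("pics/w2c.png",cv2.resize(im[:400,140:540,::-1],(600,600),interpolation=cv2.INTER_CUBIC))
E
```

```text
[-1.66005467e-02 -3.88313616e-01  1.76177524e+00 -1.19061017e-05
  1.76832845e+00 -1.92133233e+00] [450.47420875  18.02161817 340.16841298] [[-9.44760510e-01 -3.27761405e-01 -1.97589713e-04]
 [-3.27761410e-01  9.44760529e-01 -8.39578446e-06]
 [ 1.89426776e-04  5.68302773e-05 -9.99999980e-01]]
```

View pics/w2c.png

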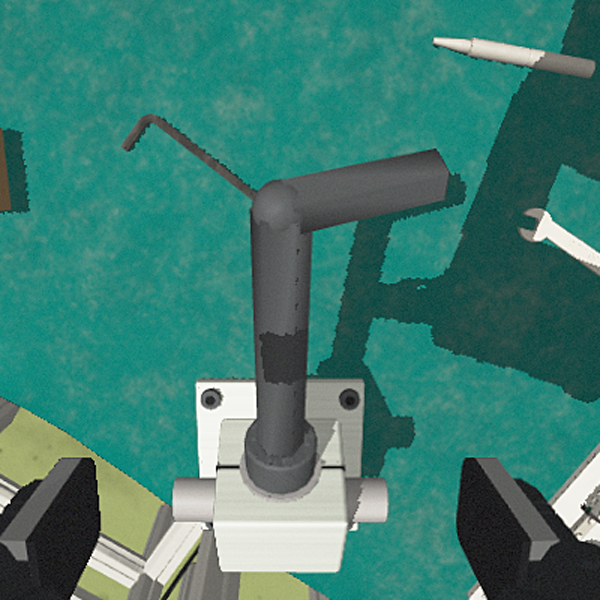

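This wrist view shows the arm nearly aligned with the tool: bend at (277,204), short tip at (441,176), plate corners at (196,379) and (364,379), head centre at about (281,452). I'll refit with everything.

```bash
cat >> h.py <<'E'
def wproj(pose,X):
    c=get_calibration("wrist");M=c["mount"];p,R=pose
    Xt=(np.atleast_2d(X)-p)@R; Xc=(Xt-M[:3,3])@M[:3,:3]
    return cv2.projectPoints(Xc,np.zeros(3),np.zeros(3),c["intrinsics"],c["D"])[0][:,0]
def load(f):
    d=np.load(f);return d["p"],d["R"]
E
cat > fit2.py <<'E'
import io,contextlib
with contextlib.redirect_stdout(io.StringIO()): from fit import *
from h import *
P1,P2=load("w1.npz"),load("w2.npz")
W1=lambda p:unc(p,1.25,(0,0)); W2=lambda p:unc(p,1.5,(140,0))
def line(q,pts):
    d=(q[1]-q[0])/np.linalg.norm(q[1]-q[0]); return [np.array([d[0]*(v-q[0])[1]-d[1]*(v-q[0])[0],0]) for v in pts]
def res2(p,full=False):
    R,o,a,s,b=key(p); W=lambda q:R@np.array(q,float)+o; r=[]
    for P,f,cs,bp,tip,l in ((P1,W1,{3:(522,243)},(313,212),(392,92),[(473,322)]),
                   (P2,W2,{3:(364,379),2:(196,379)},(277,204),(441,176),[(281,400),(280,250)])):
        for i in cs: r.append(wproj(P,W(pl[i]))[0]-f(cs[i]))
        r.append(wproj(P,W(b))[0]-f(bp)); r.append(wproj(P,W(b+75*s))[0]-f(tip))
        r+=line(wproj(P,np.array([W(b),W(b-110*a)])),[f(x) for x in l])
    rr=np.concatenate(r)
    return np.concatenate([res(p)*.4,rr])
z=least_squares(res2,p,x_scale=[10,10,.1,.1,.1]);p2=z.x
np.save("p2.npy",p2)
if __name__=="__main__":
    print(p2[:2],np.degrees(p2[2:]));f=z.fun.reshape(-1,2);print(np.round(f[:13]/.4,1).tolist());print(np.round(f[13:],1).tolist())
    z3=least_squares(lambda q:res2(q)[26:],p,x_scale=[10,10,.1,.1,.1]);print("wrist only",z3.x[:2],np.degrees(z3.x[2:]),np.round(z3.fun.reshape(-1,2),1).tolist())
    R,o,a,s,b=key(p2);print("mouth",R@[-75,0,150]+o,"bend",R@b+o,"tip",R@(b+75*s)+o, "a",R@a,"s",R@s)
E
python3 fit2.py
```

```text
[581.58119917  68.61823909] [20.35439688 20.97764924  6.54948894]
[[-1.7, 2.3], [-1.9, 1.1], [-0.6, 1.2], [-0.7, 1.9], [1.5, 0.6], [2.4, -0.1], [2.2, -0.6], [0.6, 1.2], [0.7, 2.1], [0.8, 0.0], [0.7, -0.1], [-1.1, 0.1], [0.6, 0.0]]
[[-2.5, -5.0], [2.0, -1.8], [3.8, -1.1], [-4.9, 0.0], [1.8, -2.1], [0.0, 0.1], [0.1, 1.5], [-3.9, 0.3], [0.3, 0.0], [-1.3, 0.0]]
wrist only [581.52470472  68.78799642] [20.41378262 20.84771578  6.6385683 ] [[-2.5, -5.1], [1.9, -2.0], [3.8, -1.2], [-4.7, 0.0], [1.9, -2.2], [0.1, 0.2], [0.0, 1.3], [-3.9, 0.2], [0.4, 0.0], [-1.3, 0.0]]
mouth [511.26426444  42.53129425 150.        ] bend [393.13176322  -1.29479195 201.67309028] tip [358.75580151  60.64493935 177.04053167] a [-0.86012064 -0.31909695  0.39795681] s [-0.45834616  0.82586308 -0.32843411]
```

```bash
sed -i 's/for P,f,cs,bp,tip,l in ((P1.*$/for P,f,cs,bp,tip,l in (/; s/return np.concatenate(\[res(p)\*.4,rr\])/return np.concatenate([res(p)*.6,rr])/; s#f\[:13\]/.4#f[:13]/.6#' fit2.py; python3 fit2.py
```

```text
Traceback (most recent call last):
  File "fit2.py", line 17, in <module>
    z=least_squares(res2,p,x_scale=[10,10,.1,.1,.1]);p2=z.x
  File "fit2.py", line 10, in res2
    for P,f,cs,bp,tip,l in (
        ^^^^^^^^^^^^^^^
ValueError: not enough values to unpack (expected 6, got 2)
```

```bash
sed -i 's/(280,250)\])):/(280,250)]),):/' fit2.py; cat >> fit2.py <<'E'
    for d in (1,2.2):
        zz=least_squares(lambda q:res2(np.r_[q,np.radians(d)]),p[:4],x_scale=[10,10,.1,.1]);f=zz.fun.reshape(-1,2)
        print("droop",d,zz.x[:2],np.degrees(zz.x[2:]),np.round(f[:13]/.6,1).tolist(),np.round(f[13:],1).tolist())
E
python3 fit2.py
```

```text
Traceback (most recent call last):
  File "fit2.py", line 17, in <module>
    z=least_squares(res2,p,x_scale=[10,10,.1,.1,.1]);p2=z.x
  File "fit2.py", line 16, in res2
    return np.concatenate([res(p)*.6,rr])
                           ~~~^^^
  File "fit.py", line 17, in res
    for i in range(4): r.append(proj("top",W(pl[i]))[0]-T(tp[i]))
                                ~~~~^^^^^^^^^^^^^^^^
  File "h.py", line 5, in proj
    c=get_calibration(n); X=np.atleast_2d(X).astype(float)
ValueError: time passes only in moves, steps and waits
```

```bash
python3 - <<'E'
s=open("h.py").read().replace("def proj(","import functools\nget_calibration=functools.lru_cache(None)(get_calibration)\ndef proj(",1);open("h.py","w").write(s)
E
python3 fit2.py
```

```text
[581.78844602  67.32871438] [19.82305814 19.25483902  6.8211564 ]
[[-1.1, 1.9], [-1.2, 1.2], [-0.3, 1.4], [-0.5, 1.7], [1.6, -0.0], [2.3, -0.4], [2.7, -0.8], [0.8, 1.7], [0.1, 2.0], [0.8, 0.0], [0.6, 0.1], [-1.9, -0.2], [0.7, 0.0]]
[[1.2, -1.8], [-0.6, -0.6], [1.0, 0.5], [-1.3, 2.0], [-0.2, 0.0], [-0.6, 0.0]]
wrist only [581.63486222  67.5470929 ] [19.88462594 18.86869522  7.16251245] [[1.3, -2.0], [-0.4, -0.6], [1.1, -0.3], [-1.2, 1.7], [0.0, 0.0], [-0.5, 0.0]]
mouth [511.2326182   41.89497378 150.        ] bend [392.41631385  -0.93555002 200.97639889] tip [359.24727027  62.37220757 178.24003206] a [-0.86480818 -0.3117433   0.39360249] s [-0.44225391  0.84410343 -0.30315156]
droop 1 [578.18486512  65.03820434] [19.48077848 23.91217611] [[-0.3, 3.0], [-0.3, 2.5], [0.4, 2.9], [0.1, 2.9], [3.6, -0.3], [4.2, -0.4], [4.7, -0.8], [-0.8, -5.1], [1.1, -3.7], [0.1, 0.0], [-0.2, -1.0], [-1.3, 0.3], [0.8, 0.0]] [[0.8, -5.0], [-1.3, -4.3], [1.5, 6.9], [0.0, -0.5], [-0.6, 0.0], [-0.4, 0.0]]
droop 2.2 [579.02609137  65.5389651 ] [19.54534702 23.05784703] [[-0.4, 2.8], [-0.5, 2.2], [0.3, 2.6], [-0.0, 2.6], [3.1, -0.3], [3.8, -0.4], [4.3, -0.8], [-0.4, -3.7], [0.9, -2.5], [0.2, 0.0], [-0.0, -0.8], [-1.4, 0.2], [0.8, 0.0]] [[0.9, -4.2], [-1.1, -3.5], [1.5, 5.5], [-0.3, -0.0], [-0.5, 0.0], [-0.4, 0.0]]
```

```bash
cat > sil.py <<'E'
from h import *
from scipy.optimize import minimize
from scipy.spatial.transform import Rotation as Ro
def arm(d,n1,n2,L,b):  # hex prism: flats normal n1, from bend outward length L
    r=11/np.cos(np.pi/6); k=np.arange(6)*np.pi/3+np.pi/6
    ring=r*(np.cos(k)[:,None]*n1+np.sin(k)[:,None]*n2)
    return np.vstack([b+ring,b+L*d+ring])
def keypts(q,cut=0):
    R=Ro.from_rotvec(q[3:]).as_matrix(); b=q[:3]; x,y,z=R.T
    return [arm(x,y,z,160-cut,b),arm(y,x,z,75,b)]
S=3
def render(pr,q,cut):
    m=np.zeros((480*S,640*S),np.uint8)
    for P in keypts(q,cut):
        u=(pr(P)+.5)*S-.5
        cv2.fillConvexPoly(m,cv2.convexHull(np.round(u).astype(np.int32)),255)
    c=(pr(q[None,:3])[0]+.5)*S; 
    return cv2.resize(m,(640,480),interpolation=cv2.INTER_AREA)/255.
def key_mask(im,box):
    im=im.astype(int); mx=im.max(2); sat=mx-im.min(2)
    m=((mx<125)&(sat<26)); o=np.zeros(m.shape); x0,y0,x1,y1=box; o[y0:y1,x0:x1]=m[y0:y1,x0:x1]
    return o
E
cat > sil1.py <<'E'
from sil import *
P2=load("w2.npz")
ims={"side":cv2.imread("pics/side0.png")[:,:,::-1],"top":cv2.imread("pics/top0.png")[:,:,::-1],"w":cv2.imread("pics/w2.png")[:,:,::-1]}
# windows that leave out the head end of the arm
box={"side":(278,225,345,275),"top":(275,236,318,295),"w":(295,90,450,262)}
prs={"side":lambda X:proj("side",X),"top":lambda X:proj("top",X),"w":lambda X:wproj(P2,X)}
M={k:key_mask(ims[k],box[k]) for k in ims}
cv2.imwrite("pics/m.png",np.hstack([cv2.resize((M[k]*255).astype(np.uint8)[box[k][1]:box[k][3],box[k][0]:box[k][2]],None,fx=2,fy=2)[:100,:130] if k!="w" else np.zeros((100,10),np.uint8) for k in M]))
from fit import key
p=np.load("p2.npy"); R,o,a,s,b=key(p); X=R@-a; Yk=R@s; Rk=np.c_[X,Yk,np.cross(X,Yk)]
q0=np.r_[R@b+o,Ro.from_matrix(Rk).as_rotvec()]
wt={"side":4,"top":4,"w":1}
def cost(q,views=("side","top","w")):
    c=0
    for k in views:
        x0,y0,x1,y1=box[k]; c+=wt[k]*np.abs(render(prs[k],q,0)[y0:y1,x0:x1]-M[k][y0:y1,x0:x1]).sum()
    return c
def fitv(views,q0):
    for _ in range(3):
        z=minimize(cost,q0,args=(views,),method="Nelder-Mead",options=dict(initial_simplex=np.vstack([q0]+[q0+d for d in np.diag([4,4,4,.05,.05,.05])]),maxfev=500)); q0=z.x
    return z
for v in (("side","top","w"),("side","top"),("w","side"),("w","top")):
    z=fitv(v,q0); R=Ro.from_rotvec(z.x[3:]).as_matrix()
    print(v,cost(q0,v),z.fun,[cost(z.x,(k,))/wt[k] for k in v],np.round(z.x[:3],1),"x el/az",np.round(np.degrees([np.arcsin(R[2,0]),np.arctan2(R[1,0],R[0,0])]),1),"y el/az",np.round(np.degrees([np.arcsin(R[2,1]),np.arctan2(R[1,1],R[0,1])]),1))
    if len(v)==3: np.save("q.npy",z.x)
print({k:M[k].sum() for k in M})
E
time python3 sil1.py
```

```text
[5.84685988e+02 6.67827896e+01 3.46437973e-01] [19.84943371 22.69096191  5.79993531]
[[-0.88  0.91]
 [-1.    0.13]
 [-0.05  0.38]
 [-0.26  0.65]
 [ 0.6  -0.54]
 [ 1.22 -0.93]
 [ 1.64 -1.23]
 [-1.06  0.03]
 [-0.64  1.47]
 [-0.26  0.  ]
 [ 0.67 -1.53]
 [-0.77 -1.17]
 [ 0.06  0.  ]]
mouth [514.14187578  41.31657195 150.        ] bend [396.42300186  -1.17959631 203.58785018] tip [361.77257817  59.87729059 177.19836933]
sd [0.3938807  0.4964491  0.21036454 1.17134368 0.35767125]
('side', 'top', 'w') 2948.5960784313725 2134.007843137255 [np.float64(172.2627450980392), np.float64(116.99215686274509), np.float64(976.9882352941177)] [ 3.942e+02 -3.000e-01  2.052e+02] x el/az [-23.2  19.9] y el/az [-21.8 119.8]
('side', 'top') 1886.698039215686 1017.8352941176471 [np.float64(153.67450980392158), np.float64(100.7843137254902)] [395.   -2.3 204.2] x el/az [-23.5  20.5] y el/az [-17.3 118.3]
('w', 'side') 2453.9450980392157 1642.278431372549 [np.float64(999.2352941176471), np.float64(160.76078431372548)] [394.7  -0.4 204.9] x el/az [-23.4  20.3] y el/az [-20.7 119.8]
('w', 'top') 1556.549019607843 1220.5176470588237 [np.float64(860.094117647059), np.float64(90.10588235294118)] [394.4  -0.  192.2] x el/az [-28.6  19.4] y el/az [-18.8 120.1]
{'side': np.float64(1157.0), 'top': np.float64(662.0), 'w': np.float64(8821.0)}
real	0m13.231s
user	0m17.858s
sys	0m4.037s
```

The silhouette fit agrees across views: the long arm lies at azimuth 20°, el −23° (drooped), with the bend at about (394,0,205). I'll descend to straddle the arm near its centre of mass.

Emit:
{"name": "apply_moves", "arguments": {"rows": [{"tx":0.002,"ty":0.002,"tz":0.03,"spin":-0.015},{"tx":0.002,"ty":0.002,"tz":0.06,"spin":-0.015},{"tx":0.002,"ty":0.002,"tz":0.09,"spin":-0.015},{"tx":0.002,"ty":0.002,"tz":0.115,"spin":-0.015},{"tx":0.002,"ty":0.002,"tz":0.135,"spin":-0.015},{"tx":0.002,"ty":0.002,"tz":0.147,"spin":-0.015},{"tx":0.002,"ty":0.002,"tz":0.1535,"spin":-0.015},{"tx":0.002,"ty":0.002,"tz":0.1535,"spin":-0.015}], "jaw": 1, "squeeze": 25}}

```text
time: 3.28
eef_pos: [447.8, 19.4, 186.1]
eef_rot: [[-0.938, -0.345, -0.001], [-0.345, 0.939, 0.0], [0.001, 0.0, -1.0]]
wrist_force: [0.1, -0.3, 0.4]
gripper_width: 85.4
gripper_force: 0.0
```

Emit:
{"name": "apply_moves", "arguments": {"rows": [{"tx":0,"ty":0,"tz":0,"spin":0},{"tx":0,"ty":0,"tz":0,"spin":0},{"tx":0,"ty":0,"tz":0,"spin":0},{"tx":0,"ty":0,"tz":0,"spin":0},{"tx":0,"ty":0,"tz":0,"spin":0},{"tx":0,"ty":0,"tz":0,"spin":0}], "jaw": 0.42, "squeeze": 25}}

```text
time: 3.78
eef_pos: [448.1, 19.4, 187.1]
eef_rot: [[-0.938, -0.347, 0.0], [-0.347, 0.938, -0.0], [-0.0, -0.0, -1.0]]
wrist_force: [0.4, -0.0, 0.4]
gripper_width: 35.6
gripper_force: 0.0
```

```bash
python3 - <<'E'
from h import *
o=env.get_obs();np.savez("w3.npz",p=o["eef_pos"],R=o["eef_rot"]);im=camera("wrist")
print(o)
cv2.imwrite("pics/w3.png",im[:,:,::-1]);cv2.imwrite("pics/s3.png",camera("side")[:,:,::-1])
cv2.imwrite("pics/w3c.png",cv2.resize(im[:,:,::-1],(800,600),interpolation=cv2.INTER_CUBIC))
E
```

```text
{'time': 3.7833, 'joint_positions': array([-1.36045581e-02, -3.72950513e-01,  1.99634882e+00, -5.57284700e-07,
        1.51780154e+00, -1.93853116e+00]), 'qd': array([-0.00054405,  0.00149721,  0.00161819, -0.00046906, -0.00073001,
       -0.00148209]), 'joint_efforts': array([-1.94827517e-03, -3.15717244e+01, -6.27987957e+01, -2.17360962e-04,
        2.23803603e-03,  4.26026250e-03]), 'eef_pos': array([448.07318492,  19.40599889, 187.09718284]), 'eef_rot': array([[-9.37948360e-01, -3.46774740e-01,  3.92757240e-04],
       [-3.46774769e-01,  9.37948431e-01, -5.90017222e-06],
       [-3.66340007e-04, -1.41732358e-04, -9.99999923e-01]]), 'wrist_force': array([ 0.42573182, -0.01299801,  0.40656283]), 'moment': array([0.0032533 , 0.0635701 , 0.07151668]), 'gripper_force': 0.0, 'gripper_width': 35.63563498799255}
```

View pics/w3c.png

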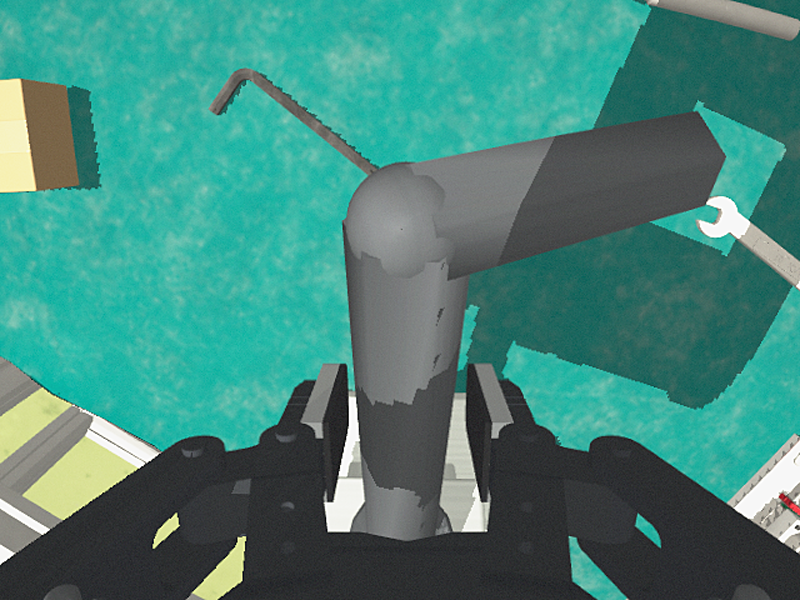

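View w3: the arm sits centred between the pads (edges at 355/460, pads at 347/468, row 400). The bend ball is at (403,221), and the short tip face has corners (700,112), (726,155) and (712,205). I'll refine the key pose with this view.

```bash
python3 - <<'E'
s=open("sil.py").read()
s=s.replace("    c=(pr(q[None,:3])[0]+.5)*S; \n","""    e=np.random.default_rng(0).normal(size=(300,3)); e/=np.linalg.norm(e,axis=1)[:,None]
    cv2.fillConvexPoly(m,cv2.convexHull(np.round((pr(q[:3]+12.4*e)+.5)*S-.5).astype(np.int32)),255)
""")
s=s.replace("mx<125)&(sat<26)","mx<mxv)&(sat<26)").replace("key_mask(im,box)","key_mask(im,box,mxv=125)")
s=s.replace("    return o\n","""    n,l,st,_=cv2.connectedComponentsWithStats(o.astype(np.uint8)); return (l==1+st[1:,4].argmax())*1.
""");open("sil.py","w").write(s)
t=open("sil1.py").read()
t=t.split("from fit import key")[0].replace('P2=load("w2.npz")','P2=load("w2.npz");P3=load("w3.npz")').replace('"w":cv2','"w3":cv2.imread("pics/w3.png")[:,:,::-1],"w":cv2').replace('"w":(295','"w3":(270,80,585,292),"w":(295').replace('"w":lambda','"w3":lambda X:wproj(P3,X),"w":lambda').replace("key_mask(ims[k],box[k])",'key_mask(ims[k],box[k],155 if k=="w3" else 125)')
import re
t=re.sub(r'cv2.imwrite\("pics/m.*\n','',t)
t+='''q0=np.load("q.npy"); wt={"side":4,"top":4,"w":1,"w3":.6}
def cost(q,views):
    c=0
    for k in views:
        x0,y0,x1,y1=box[k]; c+=wt[k]*np.abs(render(prs[k],q,0)[y0:y1,x0:x1]-M[k][y0:y1,x0:x1]).sum()
    return c
def fitv(views,q0):
    for _ in range(3):
        z=minimize(cost,q0,args=(views,),method="Nelder-Mead",options=dict(initial_simplex=np.vstack([q0]+[q0+d for d in np.diag([4,4,4,.05,.05,.05])]),maxfev=500)); q0=z.x
    return z
def show(v,z):
    R=Ro.from_rotvec(z.x[3:]).as_matrix()
    print(v,[cost(z.x,(k,))/wt[k] for k in v],np.round(z.x[:3],1),"x el/az",np.round(np.degrees([np.arcsin(R[2,0]),np.arctan2(R[1,0],R[0,0])]),1),"y el/az",np.round(np.degrees([np.arcsin(R[2,1]),np.arctan2(R[1,1],R[0,1])]),1))
if __name__=="__main__":
    print({k:M[k].sum() for k in M})
    for v in (("side","top","w","w3"),("w","w3"),("w3",),("w3","side"),("side","top")):
        z=fitv(v,q0); show(v,z)
        if len(v)==4: np.save("q2.npy",z.x)
'''
open("sil2.py","w").write(t)
E
time python3 sil2.py
```

```text
{'side': np.float64(1152.0), 'top': np.float64(653.0), 'w3': np.float64(32138.0), 'w': np.float64(8721.0)}
('side', 'top', 'w', 'w3') [np.float64(178.5607843137255), np.float64(111.54117647058823), np.float64(668.5450980392156), np.float64(1910.5372549019608)] [394.8   0.7 204.7] x el/az [-23.9  19.5] y el/az [-23.6 120.7]
('w', 'w3') [np.float64(618.5333333333333), np.float64(1855.8901960784315)] [395.    0.6 202.1] x el/az [-26.   19.5] y el/az [-21.8 120.7]
('w3',) [np.float64(1856.4470588235292)] [395.1   0.5 202.6] x el/az [-25.   20.1] y el/az [-21.8 120.8]
('w3', 'side') [np.float64(2024.1843137254903), np.float64(173.7921568627451)] [3.950e+02 1.000e-01 2.035e+02] x el/az [-22.1  21.2] y el/az [-21.7 120.5]
('side', 'top') [np.float64(162.00392156862745), np.float64(83.33333333333333)] [395.2  -0.7 204.7] x el/az [-24.4  19.2] y el/az [-21.4 119.5]
real	0m20.675s
user	0m25.973s
sys	0m5.280s
```

Emit:
{"name": "apply_moves", "arguments": {"rows": [{"tx":0,"ty":0,"tz":0,"spin":0},{"tx":0,"ty":0,"tz":0,"spin":0},{"tx":0,"ty":0,"tz":0,"spin":0},{"tx":0,"ty":0,"tz":0,"spin":0},{"tx":0,"ty":0,"tz":0,"spin":0}], "jaw": 0, "squeeze": 30}}

```text
time: 4.3
eef_pos: [448.0, 19.2, 186.9]
eef_rot: [[-0.938, -0.347, 0.0], [-0.347, 0.938, -0.0], [0.0, -0.0, -1.0]]
wrist_force: [-0.3, -4.6, 2.5]
gripper_width: 24.0
gripper_force: 29.6
```

Emit:
{"name": "apply_moves", "arguments": {"rows": [{"tx":-0.001,"ty":0,"tz":-0.0017,"spin":0},{"tx":-0.002,"ty":0,"tz":-0.0035,"spin":0},{"tx":-0.003,"ty":0,"tz":-0.0052,"spin":0},{"tx":-0.003,"ty":0,"tz":-0.0052,"spin":0}]}}

```text
time: 4.63
eef_pos: [450.3, 20.3, 191.3]
eef_rot: [[-0.938, -0.347, -0.002], [-0.347, 0.938, -0.0], [0.002, 0.0, -1.0]]
wrist_force: [-3.7, -5.2, -5.4]
gripper_width: 23.8
gripper_force: 30.4
```

```bash
cat > look.py <<'E'
import sys
from sil import *
def look(tag,views,box,q0,wt={"side":4,"wrist":.6,"top":4},sc=(4,4,4,.06,.06,.06),fixed=None,maxf=500):
    o=env.get_obs(); P=(o["eef_pos"],o["eef_rot"]); np.savez(tag+".npz",p=P[0],R=P[1]); im={}
    for v in views: im[v]=camera(v); cv2.imwrite(f"pics/{tag}_{v}.png",im[v][:,:,::-1])
    pr={v:((lambda X:wproj(P,X)) if v=="wrist" else (lambda X,v=v:proj(v,X))) for v in views}
    M={v:key_mask(im[v],box[v],155 if v=="wrist" else 125) for v in views}
    def c1(q,k): x0,y0,x1,y1=box[k]; return np.abs(render(pr[k],q,0)[y0:y1,x0:x1]-M[k][y0:y1,x0:x1]).sum()
    cost=lambda q:sum(wt[k]*c1(q,k) for k in views)
    for _ in range(3):
        z=minimize(cost,q0,method="Nelder-Mead",options=dict(initial_simplex=np.vstack([q0]+[q0+d for d in np.diag(sc)]),maxfev=maxf)); q0=z.x
    np.save(tag+".npy",z.x); rep(z.x); print({k:(int(c1(z.x,k)),int(M[k].sum())) for k in views}); return z.x,P
def rep(q):
    R=Ro.from_rotvec(q[3:]).as_matrix(); d=lambda v:np.round(np.degrees([np.arcsin(v[2]),np.arctan2(v[1],v[0])]),1)
    print("bend",np.round(q[:3],1),"x el/az",d(R[:,0]),"y el/az",d(R[:,1]),"short tip",np.round(q[:3]+75*R[:,1],1))
E
python3 - <<'E'
from look import *
q,P=look("L4",("wrist","side"),{"wrist":(270,80,585,292),"side":(278,222,345,272)},np.load("q2.npy"))
E
```

```text
bend [398.6   2.7 210.3] x el/az [-25.   22.4] y el/az [-20.9 122.6] short tip [360.8  61.7 183.6]
{'wrist': (1714, 32894), 'side': (550, 1518)}
```

```bash
python3 - <<'E'
from look import *
q,P=look("L5",("wrist",),{"wrist":(270,80,585,292)},np.load("q2.npy"))
q,P=look("L5",("wrist",),{"wrist":(270,80,585,292)},np.load("q2.npy")+[0,0,6,0.02,0,0])
E
```

```text
bend [397.9   3.1 209.6] x el/az [-27.1  20.2] y el/az [-21.5 121.8] short tip [361.2  62.4 182.1]
{'wrist': (1511, 32815)}
bend [397.9   3.1 209.9] x el/az [-27.7  19.7] y el/az [-21.8 121.9] short tip [361.1  62.3 182. ]
{'wrist': (1442, 32848)}
```

Emit:
{"name": "apply_moves", "arguments": {"rows": [{"tx":-0.001,"ty":0,"tz":-0.0017,"spin":0},{"tx":-0.002,"ty":0,"tz":-0.0034,"spin":0},{"tx":-0.0025,"ty":0,"tz":-0.0045,"spin":0},{"tx":-0.0025,"ty":0,"tz":-0.0045,"spin":0}]}}

```text
time: 5.17
eef_pos: [452.6, 21.1, 195.6]
eef_rot: [[-0.938, -0.347, -0.003], [-0.347, 0.938, -0.001], [0.003, 0.0, -1.0]]
wrist_force: [-2.1, -5.6, -7.0]
gripper_width: 24.0
gripper_force: 31.5
```

```bash
python3 - <<'E'
from look import *
q,P=look("L6",("wrist",),{"wrist":(270,80,585,292)},np.load("L5.npy"))
o=env.get_obs();print(o["wrist_force"],o["moment"],o["gripper_force"],P[0])
E
```

```text
bend [401.2   4.5 221. ] x el/az [-29.9  20. ] y el/az [-22.  123.5] short tip [362.8  62.5 192.8]
{'wrist': (918, 33516)}
[-3.15441973 -5.8653113  -6.41790065] [-1.16343419  0.66605167 -0.33836047] 31.46075909268575 [452.55169651  21.10262471 195.59610526]
```

The key now lies at el −30°, aligned with the screw axis. I'll pull it out along the axis.

Emit:
{"name": "apply_moves", "arguments": {"rows": [{"tx":0.0043,"ty":0,"tz":-0.0025,"spin":0},{"tx":0.0087,"ty":0,"tz":-0.005,"spin":0},{"tx":0.013,"ty":0,"tz":-0.0075,"spin":0},{"tx":0.0173,"ty":0,"tz":-0.01,"spin":0},{"tx":0.0217,"ty":0,"tz":-0.0125,"spin":0},{"tx":0.026,"ty":0,"tz":-0.015,"spin":0},{"tx":0.0346,"ty":0,"tz":-0.02,"spin":0},{"tx":0.0433,"ty":0,"tz":-0.025,"spin":0},{"tx":0.052,"ty":0,"tz":-0.03,"spin":0},{"tx":0.0606,"ty":0,"tz":-0.035,"spin":0},{"tx":0.0606,"ty":0,"tz":-0.035,"spin":0}], "squeeze": 45}}

```text
time: 6.13
eef_pos: [395.3, -0.2, 233.2]
eef_rot: [[-0.938, -0.346, 0.002], [-0.346, 0.938, -0.0], [-0.002, -0.001, -1.0]]
wrist_force: [0.5, 0.5, -4.1]
gripper_width: 23.3
gripper_force: 45.9
```

```bash
python3 - <<'E'
from look import *
q,P=look("L7",("wrist","side","top"),{"wrist":(270,80,585,292),"side":(0,0,2,2),"top":(0,0,2,2)},np.load("L6.npy")+[-57,-20,35,0,0,0])
o=env.get_obs();print(o["wrist_force"],o["moment"],o["gripper_force"],P[0],o["joint_positions"])
w=cv2.imread("pics/L7_wrist.png");s=cv2.imread("pics/L7_side.png")[150:350,180:420]
cv2.imwrite("pics/L7c.png",np.vstack([cv2.resize(w[:, :],(400,300)),cv2.resize(s,(400,300),interpolation=cv2.INTER_CUBIC)]))
E
```

```text
bend [343.  -17.4 255.2] x el/az [-30.2  18.8] y el/az [-22.5 122.7] short tip [305.5  40.9 226.6]
{'wrist': (947, 33478), 'side': (2, 2), 'top': (4, 4)}
[ 0.29866775 -0.19941798 -5.12137361] [-0.08258305 -0.11980186  0.03517093] 45.85842199623585 [ 3.95335676e+02 -2.03019893e-01  2.33162705e+02] [-6.38672654e-02 -5.21501486e-01  2.02559016e+00  1.13945925e-04
  1.63688597e+00 -1.98862644e+00]
```

View pics/L7c.png

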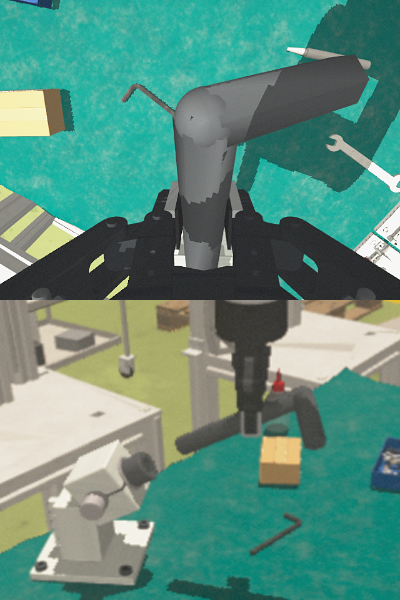

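The key is out and held level with the plan: long arm el −30°, short arm el −22°. Next I'll work out the yaw flip and the insertion pose.

```bash
cat > plan.py <<'E'
from look import *
def tool(tag):
    p,R=load(tag+".npz"); q=np.load(tag+".npy"); K=Ro.from_rotvec(q[3:]).as_matrix(); return p,R,R.T@(q[:3]-p),R.T@K
p6,R6,b6,K6=tool("L6"); p7,R7,b7,K7=tool("L7")
print("tool-frame bend",b6,b7); print(np.round(K6,3)); print(np.round(K7,3))
bt=(b6+b7)/2; Kt=Ro.from_matrix([K6,K7]).mean().as_matrix()
B=p6+R6@(bt+160*Kt[:,0]); yaw=np.radians(20.0); a=Rz(yaw)@A; mouth=B+24*a
print("mouth est",mouth,"plate est",[511.2,41.9,150])
yt=R7@Kt[:,1]; psi=yaw-np.arctan2(yt[1],yt[0]); print("spin",-psi)
Rn=Rz(psi)@R7
def P(out): return mouth+out*a-Rn@(bt+75*Kt[:,1])
for out in (12,0): 
    d=P(out)-p7; print(out,P(out),"tool delta from L7",R7.T@d, "from rotated",Rn.T@d)
K=Rn@Kt; print(np.round(np.degrees(np.arcsin(K[2])),1))
E
python3 plan.py
```

```text
tool-frame bend [ 54.04586311   2.23706363 -25.24319121] [ 54.96651742   2.00487153 -22.18831948]
[[-0.868  0.211 -0.449]
 [-0.004  0.902  0.431]
 [ 0.496  0.376 -0.783]]
[[-0.863  0.2   -0.463]
 [-0.021  0.903  0.43 ]
 [ 0.504  0.381 -0.775]]
mouth est [511.65417594  43.19178389 151.06627464] plate est [511.2, 41.9, 150]
spin 1.7987060505457468
12 [441.41478836 -38.48173064 161.94581779] tool delta from L7 [-29.8246537  -51.80305897  71.3254686 ] from rotated [-43.6214358   40.97806893  71.26259582]
0 [451.18036054 -34.92735305 155.94581779] tool delta from L7 [-40.20510268 -51.84623851  77.34580201] from rotated [-41.30943045  51.11839713  77.24827667]
[-29.9 -22.3  51.2]
```

Emit:
{"name": "apply_moves", "arguments": {"rows": [{"tx":0,"ty":0,"tz":0,"spin":0.08},{"tx":0,"ty":0,"tz":0,"spin":0.2},{"tx":0,"ty":0,"tz":0,"spin":0.32},{"tx":0,"ty":0,"tz":0,"spin":0.44},{"tx":0,"ty":0,"tz":0,"spin":0.56},{"tx":0,"ty":0,"tz":0,"spin":0.68},{"tx":0,"ty":0,"tz":0,"spin":0.8},{"tx":0,"ty":0,"tz":0,"spin":0.92},{"tx":0,"ty":0,"tz":0,"spin":1.04},{"tx":0,"ty":0,"tz":0,"spin":1.16},{"tx":0,"ty":0,"tz":0,"spin":1.28},{"tx":0,"ty":0,"tz":0,"spin":1.4},{"tx":0,"ty":0,"tz":0,"spin":1.52},{"tx":0,"ty":0,"tz":0,"spin":1.64},{"tx":0,"ty":0,"tz":0,"spin":1.74},{"tx":0,"ty":0,"tz":0,"spin":1.799},{"tx":0,"ty":0,"tz":0,"spin":1.799},{"tx":0,"ty":0,"tz":0,"spin":1.799}]}}

```text
time: 7.78
eef_pos: [396.4, 0.4, 231.2]
eef_rot: [[-0.128, 0.992, -0.001], [0.992, 0.128, 0.0], [0.0, -0.001, -1.0]]
wrist_force: [0.2, -0.4, -4.4]
gripper_width: 23.8
gripper_force: 45.9
```

Emit:
{"name": "apply_moves", "arguments": {"rows": [{"tx":-0.008,"ty":0.008,"tz":0.013,"spin":0},{"tx":-0.02,"ty":0.019,"tz":0.033,"spin":0},{"tx":-0.032,"ty":0.03,"tz":0.053,"spin":0},{"tx":-0.041,"ty":0.038,"tz":0.066,"spin":0},{"tx":-0.0436,"ty":0.041,"tz":0.0713,"spin":0},{"tx":-0.0436,"ty":0.041,"tz":0.0713,"spin":0},{"tx":-0.0436,"ty":0.041,"tz":0.0713,"spin":0}]}}

```text
time: 8.37
eef_pos: [442.4, -37.6, 160.5]
eef_rot: [[-0.127, 0.992, -0.0], [0.992, 0.127, 0.0], [0.0, -0.0, -1.0]]
wrist_force: [0.3, 0.5, -5.3]
gripper_width: 23.3
gripper_force: 45.9
```

```bash
python3 - <<'E'
from h import *
o=env.get_obs();np.savez("L8.npz",p=o["eef_pos"],R=o["eef_rot"]);print(o["eef_pos"],o["eef_rot"][:,0],o["wrist_force"],o["time"])
for v in ("wrist","side","top"): cv2.imwrite(f"pics/L8_{v}.png",camera(v)[:,:,::-1])
w=cv2.imread("pics/L8_wrist.png");s=cv2.imread("pics/L8_side.png")[190:310,200:360];
cv2.imwrite("pics/L8c.png",np.hstack([cv2.resize(w[:,160:],(400,400),interpolation=cv2.INTER_AREA),cv2.resize(s,(400,300),interpolation=cv2.INTER_CUBIC)[:,:]if 0 else cv2.resize(s,(400,400),interpolation=cv2.INTER_CUBIC)]))
E
```

```text
[442.38218152 -37.60728952 160.52563648] [-1.26548836e-01  9.91960328e-01  3.15354367e-04] [ 0.30935573  0.48775576 -5.34255698] 8.3667
```

View pics/L8c.png

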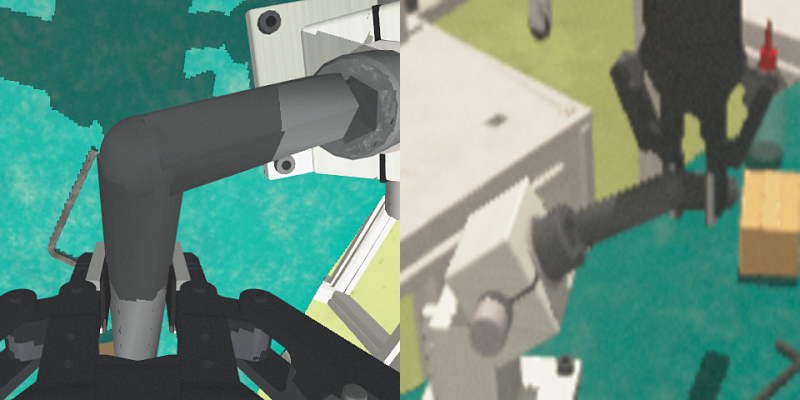

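The wrist view shows the short tip just in front of the dark socket mouth, lined up; the side view agrees. I'll push it gently to the mouth and about 5 mm in.

Emit:
{"name": "apply_moves", "arguments": {"rows": [{"tx":0.0004,"ty":0.002,"tz":0.0011,"spin":0},{"tx":0.0008,"ty":0.004,"tz":0.0022,"spin":0},{"tx":0.0011,"ty":0.006,"tz":0.0033,"spin":0},{"tx":0.0015,"ty":0.008,"tz":0.0044,"spin":0},{"tx":0.0019,"ty":0.01,"tz":0.0054,"spin":0},{"tx":0.0023,"ty":0.012,"tz":0.0065,"spin":0},{"tx":0.0025,"ty":0.0132,"tz":0.0071,"spin":0},{"tx":0.0025,"ty":0.0132,"tz":0.0071,"spin":0}], "squeeze": 35}}

```text
time: 9.18
eef_pos: [454.3, -34.8, 152.5]
eef_rot: [[-0.126, 0.992, -0.004], [0.992, 0.126, -0.003], [-0.002, -0.004, -1.0]]
wrist_force: [-14.5, -14.7, -0.9]
gripper_width: 23.9
gripper_force: 45.2
```

```bash
cat > st.py <<'E'
from plan import *
def st(tag,box=(215,90,460,340)):
    o=env.get_obs();print("t",o["time"],"pos",np.round(o["eef_pos"],1),"F",np.round(o["wrist_force"],1),"M",np.round(o["moment"],2))
    K=o["eef_rot"]@Kt; q0=np.r_[o["eef_pos"]+o["eef_rot"]@bt,Ro.from_matrix(K).as_rotvec()]; rep(q0)
    q,P=look(tag,("wrist",),{"wrist":box},q0)
    K=Ro.from_rotvec(q[3:]).as_matrix(); v=mouth-(q[:3]+75*K[:,1]); C=Rz(yaw)
    print("tip depth in socket %.1f  tip right(-y) %.1f up(u) %.1f"%(v@a, *(-(C@Y)@-v, -v@(C@U))))
    w=q[:3]-mouth; print("bend off axis: y %.1f u %.1f axial %.1f"%(w@(C@Y),w@(C@U),w@a))
E
python3 -c "
from st import *
st('L9')" | tail -7
```

```text
[-29.9 -22.3  51.2]
t 9.1833 pos [454.3 -34.8 152.5] F [-14.5 -14.7  -0.9] M [-1.94  2.04  0.51]
bend [449.6  19.6 176.1] x el/az [-29.9 -83.8] y el/az [-22.5  20. ] short tip [514.7  43.3 147.3]
bend [447.1  19.5 178.9] x el/az [-28.8 -85.3] y el/az [-25.9  20.2] short tip [510.5  42.7 146.1]
{'wrist': (3175, 30152)}
tip depth in socket 1.4  tip right(-y) 0.1 up(u) -4.9
bend off axis: y -0.2 u -10.3 axial 73.4
```

Emit:
{"name": "apply_moves", "arguments": {"rows": [{"tx":-0.0006,"ty":-0.003,"tz":-0.0018,"spin":0},{"tx":-0.0012,"ty":-0.006,"tz":-0.0036,"spin":0},{"tx":-0.0018,"ty":-0.009,"tz":-0.0054,"spin":0},{"tx":-0.0018,"ty":-0.009,"tz":-0.0054,"spin":0}]}}

```text
time: 9.57
eef_pos: [446.3, -36.6, 158.9]
eef_rot: [[-0.126, 0.992, 0.001], [0.992, 0.126, 0.0], [-0.0, 0.001, -1.0]]
wrist_force: [-1.2, -0.2, -4.2]
gripper_width: 23.2
gripper_force: 45.9
```

```bash
python3 -c "
from st import *
st('L10',(215,90,500,340))
im=cv2.imread('pics/L8_wrist.png')[:,:,::-1]
P8=load('L8.npz');q0=np.r_[P8[0]+P8[1]@bt,Ro.from_matrix(P8[1]@Kt).as_rotvec()]
for x1 in (460,500,520):
  box=(215,90,x1,340);M=key_mask(im,box,155)
  c=lambda q:np.abs(render(lambda X:wproj(P8,X),q,0)[90:340,215:x1]-M[90:340,215:x1]).sum()
  q=q0
  for _ in range(3):
    q=minimize(c,q,method='Nelder-Mead',options=dict(initial_simplex=np.vstack([q]+[q+d for d in np.diag((4,4,4,.06,.06,.06))]),maxfev=500)).x
  print(x1,c(q));rep(q)
rep(q0)
" | tail -14
```

```text
[-29.9 -22.3  51.2]
t 9.5667 pos [446.3 -36.6 158.9] F [-1.2 -0.2 -4.2] M [-0.08  0.09  0.02]
bend [441.6  17.7 182.6] x el/az [-30.  -83.6] y el/az [-22.2  20. ] short tip [506.8  41.5 154.3]
bend [439.8  18.4 182. ] x el/az [-31.7 -84.9] y el/az [-22.   19.6] short tip [505.3  41.7 153.9]
{'wrist': (4934, 34972)}
tip depth in socket -7.0  tip right(-y) -0.7 up(u) -0.8
bend off axis: y 1.2 u -11.2 axial 81.3
460 4412.411764705882
bend [435.8  17.2 182.1] x el/az [-24.8 -84.1] y el/az [-26.1  19. ] short tip [499.5  39.2 149.1]
500 4700.988235294119
bend [435.7  17.2 182.7] x el/az [-28.6 -84. ] y el/az [-23.3  19.5] short tip [500.6  40.2 153. ]
520 4883.043137254903
bend [435.7  17.3 182.4] x el/az [-25.5 -84. ] y el/az [-25.3  19. ] short tip [499.9  39.4 150.4]
bend [437.6  16.7 184.3] x el/az [-30.  -83.6] y el/az [-22.3  20.1] short tip [502.8  40.6 155.8]
```

```bash
cat > ff.py <<'E'
from plan import *
def ff(tag,box,png=None,q0=None):
    im=cv2.imread(png or f'pics/{tag}_wrist.png')[:,:,::-1]; P8=load(tag+'.npz')
    if q0 is None: q0=np.r_[P8[0]+P8[1]@bt,Ro.from_matrix(P8[1]@Kt).as_rotvec()]
    x0,y0,x1,y1=box; M=key_mask(im,box,155); pr=lambda X:wproj(P8,X)
    c=lambda q:np.abs(render(pr,q,0)[y0:y1,x0:x1]-M[y0:y1,x0:x1]).sum()
    q=q0
    for _ in range(3): q=minimize(c,q,method='Nelder-Mead',options=dict(initial_simplex=np.vstack([q]+[q+d for d in np.diag((4,4,4,.06,.06,.06))]),maxfev=500)).x
    print(tag,int(c(q0)),int(c(q)),int(M.sum())); rep(q0); rep(q); return q,P8,M
E
python3 -c "
from ff import *
for t in ('L8','L9','L10'):
  q,P,M=ff(t,(268,120,500,285))
  K=P[1].T@Ro.from_rotvec(q[3:]).as_matrix(); print('tool bend',P[1].T@(q[:3]-P[0]))
" | tail -12
```

```text
L8 2961 436 25162
bend [437.6  16.7 184.3] x el/az [-30.  -83.6] y el/az [-22.3  20.1] short tip [502.8  40.6 155.8]
bend [435.7  17.3 184.1] x el/az [-33.4 -84.5] y el/az [-21.1  20.3] short tip [501.4  41.5 157. ]
tool bend [ 55.32783372   0.32871696 -23.5168611 ]
L9 2897 411 25821
bend [449.6  19.6 176.1] x el/az [-29.9 -83.8] y el/az [-22.5  20. ] short tip [514.7  43.3 147.3]
bend [446.7  19.1 177.3] x el/az [-31.4 -83.4] y el/az [-21.4  20.4] short tip [512.1  43.5 149.9]
tool bend [ 54.35125575  -0.83920293 -24.92112949]
L10 2901 402 25153
bend [441.6  17.7 182.6] x el/az [-30.  -83.6] y el/az [-22.2  20. ] short tip [506.8  41.5 154.3]
bend [439.6  18.2 181.4] x el/az [-31.4 -84. ] y el/az [-21.4  19.9] short tip [505.3  41.9 154. ]
tool bend [ 55.21937573   0.19130647 -22.43660111]
```

```bash
python3 -c "
from ff import *
from plan import *
r={}
for t in ('L6','L7','L8','L10'):
  for box in ((268,120,500,285),(268,85,585,285)):
    if box[2]>500 and t>'L7' or t in('L8','L10') and box[2]>500: continue
    q,P,M=ff(t,box,q0=np.load(t+'.npy') if t in ('L6','L7') else None)
    K=P[1].T@Ro.from_rotvec(q[3:]).as_matrix(); print('tool bend',P[1].T@(q[:3]-P[0]),'x',K[:,0].round(3),'y',K[:,1].round(3))
" | grep -v bend\ \\[ | tail -12 ; python3 -c "
from ff import *
" >/dev/null
```

```text
[ 0.504  0.381 -0.775]]
mouth est [511.65417594  43.19178389 151.06627464] plate est [511.2, 41.9, 150]
spin 1.7987060505457468
12 [441.41478836 -38.48173064 161.94581779] tool delta from L7 [-29.8246537  -51.80305897  71.3254686 ] from rotated [-43.6214358   40.97806893  71.26259582]
0 [451.18036054 -34.92735305 155.94581779] tool delta from L7 [-40.20510268 -51.84623851  77.34580201] from rotated [-41.30943045  51.11839713  77.24827667]
[-29.9 -22.3  51.2]
L6 2171 520 24810
L6 2839 802 32875
L7 2206 452 24861
L7 3034 914 32860
L8 2961 436 25162
L10 2901 402 25153
```

```bash
python3 -c "
from ff import *
for t in ('L6','L7','L8','L10'):
    q,P,M=ff(t,(268,120,500,285),q0=np.load(t+'.npy') if t in ('L6','L7') else None)
    K=P[1].T@Ro.from_rotvec(q[3:]).as_matrix(); np.savez('T'+t+'.npz',b=P[1].T@(q[:3]-P[0]),K=K); print('TB',np.round(P[1].T@(q[:3]-P[0]),1),'x',K[:,0].round(3),'y',K[:,1].round(3))
" | grep TB
```

```text
TB [ 54.4   0.9 -26.2] x [-0.843 -0.029  0.537] y [0.209 0.902 0.377]
TB [ 55.2   0.3 -23.1] x [-0.849 -0.021  0.527] y [0.207 0.906 0.37 ]
TB [ 55.3   0.3 -23.5] x [-0.835 -0.026  0.55 ] y [0.209 0.909 0.36 ]
TB [ 55.2   0.2 -22.4] x [-0.853 -0.019  0.522] y [0.204 0.908 0.366]
```

Emit:
{"name": "apply_moves", "arguments": {"rows": [{"tx":-0.0011,"ty":0.001,"tz":0,"spin":0},{"tx":-0.0005,"ty":0.0038,"tz":0.0018,"spin":0},{"tx":0,"ty":0.0062,"tz":0.0033,"spin":0},{"tx":0.0004,"ty":0.0078,"tz":0.0043,"spin":0},{"tx":0.0008,"ty":0.0094,"tz":0.0053,"spin":0},{"tx":0.0008,"ty":0.0094,"tz":0.0053,"spin":0}]}}

```text
time: 10.12
eef_pos: [455.8, -35.0, 152.7]
eef_rot: [[-0.126, 0.992, -0.001], [0.992, 0.126, -0.001], [-0.001, -0.001, -1.0]]
wrist_force: [-3.3, -7.5, -2.9]
gripper_width: 23.5
gripper_force: 46.0
```

```bash
cat > chk.py <<'E'
import io,contextlib,sys
with contextlib.redirect_stdout(io.StringIO()): from ff import *
mouth=np.array([511.3,42.3,150.]); C=Rz(np.radians(20)); a=C@A
def chk(tag,box=(268,120,500,285),q0=None):
    o=env.get_obs(); np.savez(tag+".npz",p=o["eef_pos"],R=o["eef_rot"]); cv2.imwrite(f"pics/{tag}_wrist.png",camera("wrist")[:,:,::-1])
    F=o["wrist_force"]+[0,0,5]; f=lambda v:np.round([v@a,v@(C@Y),v@(C@U)],1)
    print("t",o["time"],"F (a,y,u)",f(F),"M",f(o["moment"]))
    q,P,M=ff(tag,box,q0=q0); np.save(tag+".npy",q); K=Ro.from_rotvec(q[3:]).as_matrix()
    print("tip rel mouth (a,y,u)",f(q[:3]+75*K[:,1]-mouth),"bend",f(q[:3]-mouth)); x=K[:,0]; print("long arm below level right:",np.degrees(np.arctan2(-x@(C@U),-x@(C@Y))).round(1),"tool bend",np.round(P[1].T@(q[:3]-P[0]),1),"TCP",P[0].round(1))
    return q
if __name__=="__main__": chk(sys.argv[1])
E
python3 chk.py L11
```

```text
t 10.1167 F (a,y,u) [ 5.9 -5.9 -1. ] M [ 0.7  0.7 -0.7]
L11 2280 359 25333
bend [451.1  19.4 176.4] x el/az [-29.9 -83.7] y el/az [-22.3  20. ] short tip [516.3  43.1 147.9]
bend [449.3  19.5 176. ] x el/az [-30.6 -84.3] y el/az [-21.6  19.3] short tip [515.1  42.5 148.3]
tip rel mouth (a,y,u) [-4.  -1.1  0.4] bend [ 70.2  -0.2 -10.5]
long arm below level right: 33.3 tool bend [ 54.9   0.3 -23.3] TCP [455.8 -35.  152.7]
```

The tip is in by about 4 mm with low force. Now I'll raise the bend to align the short arm with the screw while pushing in, letting the key slip in a lighter grip.

Emit:
{"name": "apply_moves", "arguments": {"rows": [{"tx":0.0001,"ty":0.0011,"tz":-0.0008,"spin":0},{"tx":0.0002,"ty":0.0021,"tz":-0.0017,"spin":0},{"tx":0.0003,"ty":0.0032,"tz":-0.0025,"spin":0},{"tx":0.0004,"ty":0.0042,"tz":-0.0033,"spin":0},{"tx":0.0004,"ty":0.0042,"tz":-0.0033,"spin":0}], "jaw": 0, "squeeze": 28}}

```text
time: 10.58
eef_pos: [457.9, -35.7, 154.9]
eef_rot: [[-0.125, 0.992, -0.008], [0.992, 0.125, -0.005], [-0.004, -0.008, -1.0]]
wrist_force: [-20.8, -25.5, -7.1]
gripper_width: 23.7
gripper_force: 45.1
```

```bash
python3 chk.py L12
```

```text
t 10.5833 F (a,y,u) [ 23.4 -16.8 -16. ] M [ 2.4  4.4 -0.7]
L12 3714 468 25343
bend [453.3  18.8 178.4] x el/az [-29.8 -83.9] y el/az [-22.8  20. ] short tip [518.3  42.4 149.3]
bend [450.6  19.2 178.5] x el/az [-33.9 -84.3] y el/az [-21.3  21. ] short tip [515.8  44.2 151.3]
tip rel mouth (a,y,u) [-3.6  0.2  3.5] bend [70.5 -1.  -7.8]
long arm below level right: 36.1 tool bend [ 55.2  -0.5 -23.9] TCP [457.9 -35.7 154.9]
```

Emit:
{"name": "apply_moves", "arguments": {"rows": [{"tx":0.0001,"ty":0.0006,"tz":-0.0011,"spin":0},{"tx":0.0003,"ty":0.0012,"tz":-0.0022,"spin":0},{"tx":0.0004,"ty":0.0018,"tz":-0.0033,"spin":0},{"tx":0.0006,"ty":0.0024,"tz":-0.0043,"spin":0},{"tx":0.0006,"ty":0.0024,"tz":-0.0043,"spin":0}], "squeeze": 20}}

```text
time: 11.05
eef_pos: [458.8, -35.9, 158.2]
eef_rot: [[-0.125, 0.992, -0.012], [0.992, 0.125, -0.008], [-0.006, -0.013, -1.0]]
wrist_force: [-33.1, -36.6, -9.6]
gripper_width: 23.3
gripper_force: 45.6
```

```bash
python3 chk.py L13
```

```text
t 11.05 F (a,y,u) [ 35.5 -23.1 -25.8] M [ 3.6  7.  -1.3]
L13 4736 697 25182
bend [454.4  18.6 181.5] x el/az [-29.6 -84.1] y el/az [-23.   19.9] short tip [519.2  42.1 152.2]
bend [451.3  19.5 179.9] x el/az [-32.2 -84.4] y el/az [-23.2  21.3] short tip [515.5  44.5 150.4]
tip rel mouth (a,y,u) [-3.9  0.6  2.7] bend [70.6 -0.9 -6.2]
long arm below level right: 34.7 tool bend [ 55.8  -0.8 -22.1] TCP [458.8 -35.9 158.2]
```

The key pivots in the pads rather than rolling, so gripping the long arm is the wrong hold for the last 8° of tilt. Gripping the short arm makes that tilt a free pivot. I'll back out, set the long arm back in the socket without turning it, and regrasp on the short arm.

Emit:
{"name": "apply_moves", "arguments": {"rows": [{"tx":-0.001,"ty":-0.005,"tz":-0.001,"spin":0},{"tx":-0.0025,"ty":-0.011,"tz":-0.0055,"spin":0},{"tx":-0.0048,"ty":-0.0211,"tz":-0.0125,"spin":0},{"tx":0.01,"ty":-0.035,"tz":-0.035,"spin":0},{"tx":0.025,"ty":-0.048,"tz":-0.055,"spin":0},{"tx":0.0412,"ty":-0.0608,"tz":-0.07,"spin":0},{"tx":0.0412,"ty":-0.0608,"tz":-0.07,"spin":0}]}}

```text
time: 11.68
eef_pos: [396.0, 2.1, 234.9]
eef_rot: [[-0.127, 0.992, 0.006], [0.992, 0.127, 0.001], [0.0, 0.006, -1.0]]
wrist_force: [-0.5, 0.0, -3.2]
gripper_width: 23.8
gripper_force: 45.7
```

Emit:
{"name": "apply_moves", "arguments": {"rows": [{"tx":0,"ty":0,"tz":0,"spin":-0.08},{"tx":0,"ty":0,"tz":0,"spin":-0.2},{"tx":0,"ty":0,"tz":0,"spin":-0.32},{"tx":0,"ty":0,"tz":0,"spin":-0.44},{"tx":0,"ty":0,"tz":0,"spin":-0.56},{"tx":0,"ty":0,"tz":0,"spin":-0.68},{"tx":0,"ty":0,"tz":0,"spin":-0.8},{"tx":0,"ty":0,"tz":0,"spin":-0.92},{"tx":0,"ty":0,"tz":0,"spin":-1.04},{"tx":0,"ty":0,"tz":0,"spin":-1.16},{"tx":0,"ty":0,"tz":0,"spin":-1.28},{"tx":0,"ty":0,"tz":0,"spin":-1.4},{"tx":0,"ty":0,"tz":0,"spin":-1.52},{"tx":0,"ty":0,"tz":0,"spin":-1.64},{"tx":0,"ty":0,"tz":0,"spin":-1.74},{"tx":0,"ty":0,"tz":0,"spin":-1.799},{"tx":0,"ty":0,"tz":0,"spin":-1.799},{"tx":0,"ty":0,"tz":0,"spin":-1.799}]}}

```text
time: 13.18
eef_pos: [396.8, 0.5, 230.9]
eef_rot: [[-0.939, -0.345, 0.0], [-0.345, 0.939, 0.0], [-0.0, 0.0, -1.0]]
wrist_force: [0.5, 0.3, -4.1]
gripper_width: 23.3
gripper_force: 45.7
```

```bash
python3 - <<'E'
from chk import *
q=chk("L14"); K=Ro.from_rotvec(q[3:]).as_matrix(); t=q[:3]+160*K[:,0]; v=t-mouth
print("long tip rel mouth (a,y,u)",np.round([v@a,v@(C@Y),v@(C@U)],1),"x",K[:,0]); print(env.get_obs()["eef_rot"][:,0])
E
```

```text
t 13.1833 F (a,y,u) [-0.   0.1  1.1] M [ 0.1 -0.   0. ]
L14 1933 528 24649
bend [344.9 -16.3 254.6] x el/az [-30.   19.4] y el/az [-22.2 123. ] short tip [307.1  41.9 226.2]
bend [344.4 -17.  252.6] x el/az [-31.6  19.1] y el/az [-21.9 123.4] short tip [306.   41.1 224.6]
tip rel mouth (a,y,u) [204.7  69.1 -32. ] bend [204.7   1.4   0.3]
long arm below level right: 64.6 tool bend [ 55.3   1.7 -21.7] TCP [396.8   0.5 230.9]
long tip rel mouth (a,y,u) [44.8 -0.8 -4.3] x [ 0.80462839  0.27844075 -0.52444627]
[-9.38722589e-01 -3.44673479e-01 -3.06490978e-04]
```

```bash
cat > sidechk.py <<'E'
from chk import *
def hull(img_pts,S=4):
    m=np.zeros((480*S,640*S),np.uint8); cv2.fillConvexPoly(m,cv2.convexHull(np.round((img_pts+.5)*S-.5).astype(np.int32)),255); return cv2.resize(m,(640,480),interpolation=cv2.INTER_AREA)/255.
def cyl(m,r=20,L=28):
    k=np.linspace(0,2*np.pi,40); ring=r*(np.cos(k)[:,None]*(C@Y)+np.sin(k)[:,None]*(C@U)); return np.vstack([m+ring,m-L*a+ring])
def opt(f,n,sc): 
    x=np.zeros(n)
    for _ in range(2): x=minimize(f,x,method="Nelder-Mead",options=dict(initial_simplex=np.vstack([x]+[x+d for d in np.diag(sc)]))).x
    return x
if __name__=="__main__":
    im=camera("side"); cv2.imwrite("pics/s14.png",im[:,:,::-1]); i=im.astype(int); D=((i.max(2)<125)&(i.max(2)-i.min(2)<30))*1.
    hp=proj("side",cyl(mouth)); lo,hi=hp.min(0).astype(int)-5,hp.max(0).astype(int)+6
    Dh=D[lo[1]:hi[1],lo[0]:hi[0]]
    fh=lambda x:np.abs(hull(hp+x)[lo[1]:hi[1],lo[0]:hi[0]]-Dh).sum(); xh=opt(fh,2,(2,2)); print("head px shift",xh,fh(xh),Dh.sum())
    q=np.load("L14.npy"); K=Ro.from_rotvec(q[3:]).as_matrix()
    def armp(x): # x: du at tip (mm), tilt(rad) , along
        t=q[:3]+160*K[:,0]+x[0]*(C@U)+x[2]*a; d=Ro.from_rotvec(x[1]*(C@Y)).as_matrix()@K[:,0]
        return proj("side",arm(-d,K[:,1],K[:,2],75,t))
    ap=armp([0,0,0]); print("arm px",ap.min(0),ap.max(0))
    l2,h2=ap.min(0).astype(int)-6,ap.max(0).astype(int)+7; h2[0]-=16   # leave out the gripper end (right)
    Da=D[l2[1]:h2[1],l2[0]:h2[0]].copy()
    n,l,s,_=cv2.connectedComponentsWithStats(Da.astype(np.uint8)); Da=(l==1+s[1:,4].argmax())*1.
    fa=lambda x:np.abs(hull(armp([x[0],x[1],x[2]])+xh)[l2[1]:h2[1],l2[0]:h2[0]]-Da).sum()
    x=opt(fa,3,(3,.05,3)); print("arm: du tip %.1f mm tilt %.1f deg along %.1f"%(x[0],np.degrees(x[1]),x[2]),fa(x),fa([0,0,0]),Da.sum())
    t=q[:3]+160*K[:,0]+x[0]*(C@U)+x[2]*a-mouth; d=Ro.from_rotvec(x[1]*(C@Y)).as_matrix()@K[:,0]
    print("tip rel mouth (a,y,u)",np.round([t@a,t@(C@Y),t@(C@U)],1),"el",np.degrees(np.arcsin(d[2])))
E
python3 sidechk.py
```

```text
head px shift [-0.21452808  0.42288351] 74.95294117647059 402.0
arm px [285.57044789 228.91257068] [325.57031029 257.70859781]
arm: du tip 9.5 mm tilt -1.7 deg along 2.2 32.5843137254902 271.89019607843136 417.0
tip rel mouth (a,y,u) [47.  -0.8  5.2] el -29.965460163689066
```

```bash
cat > sidev.py <<'E'
from sidechk import *
def run(png,tag,end,x1,x2):
    im=cv2.imread(png)[:,:,::-1]; i=im.astype(int); D=((i.max(2)<125)&(i.max(2)-i.min(2)<30))*1.
    q=np.load(tag+".npy"); K=Ro.from_rotvec(q[3:]).as_matrix(); xh=np.array([-.21,.42])
    def armp(x):
        t=q[:3]+160*K[:,0]+x[0]*(C@U)+x[2]*a; d=Ro.from_rotvec(x[1]*(C@Y)).as_matrix()@K[:,0]
        return proj("side",arm(-d,K[:,1],K[:,2],end,t))
    ap=armp([0,0,0]); l2,h2=ap.min(0).astype(int)-6,ap.max(0).astype(int)+7; l2[0]+=x1; h2[0]-=x2
    Da=D[l2[1]:h2[1],l2[0]:h2[0]]; n,l,s,_=cv2.connectedComponentsWithStats(Da.astype(np.uint8)); Da=(l==1+s[1:,4].argmax())*1.
    f=lambda x:np.abs(hull(armp([x[0],x[1],x[2] if x1==0 else 0])+xh)[l2[1]:h2[1],l2[0]:h2[0]]-Da).sum()
    x=opt(f,3,(3,.05,3)); t=q[:3]+160*K[:,0]+x[0]*(C@U)+(x[2]*a if x1==0 else 0)-mouth; d=Ro.from_rotvec(x[1]*(C@Y)).as_matrix()@K[:,0]
    print(png,"cost",f(x),f(np.zeros(3)),Da.sum(),"tip (a,y,u)",np.round([t@a,t@(C@Y),t@(C@U)],1),"el",np.degrees(np.arcsin(d[2])).round(1))
run("pics/side0.png","q2",150,36,14)
run("pics/L7_side.png","L7",75,0,16)
run("pics/s14.png","L14",75,0,16)
run("pics/s14.png","L14",65,0,10)
E
python3 sidev.py
```

```text
pics/side0.png cost 41.33725490196079 72.50196078431372 502.0 tip (a,y,u) [-24.6  -0.5   3.2] el -24.5
pics/L7_side.png cost 29.89803921568627 122.63137254901962 405.0 tip (a,y,u) [48.2 -1.3  5. ] el -30.7
pics/s14.png cost 32.91764705882353 271.89019607843136 417.0 tip (a,y,u) [47.  -0.8  5.1] el -30.4
pics/s14.png cost 35.90980392156863 291.6392156862745 444.0 tip (a,y,u) [47.  -0.8  5.2] el -29.9
```

```bash
cat > sides.py <<'E'
from sidechk import *
def short(png,q,x2=14,vis=45,x1=0,out=None):
    im=cv2.imread(png)[:,:,::-1]; i=im.astype(int); D=((i.max(2)<125)&(i.max(2)-i.min(2)<30))*1.
    K=Ro.from_rotvec(q[3:]).as_matrix(); xh=np.array([-.21,.42])
    def armp(x):
        t=q[:3]+75*K[:,1]+x[0]*(C@U)+x[2]*a; d=Ro.from_rotvec(x[1]*(C@Y)).as_matrix()@K[:,1]
        return proj("side",arm(-d,K[:,0],K[:,2],vis,t))
    hm=hull(proj("side",cyl(mouth))+xh)
    ap=armp([0,0,0]); l2,h2=ap.min(0).astype(int)-5,ap.max(0).astype(int)+6; l2[0]+=x1; h2[0]-=x2
    sl=(slice(l2[1],h2[1]),slice(l2[0],h2[0])); Da=D[sl]
    f=lambda x:np.abs(np.maximum(hull(armp(x)+xh),hm)[sl]-Da).sum()
    r=[]
    for u0 in (-3,3):
        x=np.array([u0,0,0.])
        for _ in range(3): x=minimize(f,x,method="Nelder-Mead",options=dict(initial_simplex=np.vstack([x]+[x+d for d in np.diag((2,.05,2))]))).x
        r.append((f(x),x))
    c,x=min(r,key=lambda e:e[0]); t=q[:3]+75*K[:,1]+x[0]*(C@U)+x[2]*a-mouth; d=Ro.from_rotvec(x[1]*(C@Y)).as_matrix()@K[:,1]
    print(png,"cost",c,f(np.zeros(3)),Da.sum(),"short tip (a,y,u)",np.round([t@a,t@(C@Y),t@(C@U)],1),"el",np.degrees(np.arcsin(d[2])).round(1),"px box",l2,h2)
    return x
if __name__=="__main__":
    P=load("L8.npz"); T=np.load("TL10.npz"); q=np.r_[P[0]+P[1]@T["b"],Ro.from_matrix(P[1]@T["K"]).as_rotvec()]
    for x2,vis in ((0,40),(6,45),(0,50)): short("pics/L8_side.png",q,x2,vis)
E
python3 sides.py
```

```text
pics/L8_side.png cost 125.38039215686274 138.45098039215685 478.0 short tip (a,y,u) [17.5  2.2  0.2] el -19.3 px box [265 240] [301 270]
pics/L8_side.png cost 63.188235294117646 66.33725490196079 427.0 short tip (a,y,u) [13.3  2.2  1. ] el -21.8 px box [265 239] [297 270]
pics/L8_side.png cost 128.25882352941176 145.26666666666665 528.0 short tip (a,y,u) [17.7  2.2 -0.1] el -23.2 px box [265 239] [305 270]
```

The side and wrist fits disagree by a few mm on where the long tip is, so reinserting is no safer. At the wedge the key had started to roll the right way (el −21.3 → −23.2). I'll go back to the short-arm insertion and continue in small steps.

Emit:
{"name": "apply_moves", "arguments": {"rows": [{"tx":0,"ty":0,"tz":0,"spin":0.08},{"tx":0,"ty":0,"tz":0,"spin":0.2},{"tx":0,"ty":0,"tz":0,"spin":0.32},{"tx":0,"ty":0,"tz":0,"spin":0.44},{"tx":0,"ty":0,"tz":0,"spin":0.56},{"tx":0,"ty":0,"tz":0,"spin":0.68},{"tx":0,"ty":0,"tz":0,"spin":0.8},{"tx":0,"ty":0,"tz":0,"spin":0.92},{"tx":0,"ty":0,"tz":0,"spin":1.04},{"tx":0,"ty":0,"tz":0,"spin":1.16},{"tx":0,"ty":0,"tz":0,"spin":1.28},{"tx":0,"ty":0,"tz":0,"spin":1.4},{"tx":0,"ty":0,"tz":0,"spin":1.52},{"tx":0,"ty":0,"tz":0,"spin":1.64},{"tx":0,"ty":0,"tz":0,"spin":1.74},{"tx":0,"ty":0,"tz":0,"spin":1.799},{"tx":0,"ty":0,"tz":0,"spin":1.799}]}}

```text
time: 14.7
eef_pos: [396.7, 0.5, 230.8]
eef_rot: [[-0.121, 0.993, 0.0], [0.993, 0.121, 0.0], [0.0, 0.0, -1.0]]
wrist_force: [-0.2, -0.5, -4.4]
gripper_width: 23.2
gripper_force: 45.7
```

Emit:
{"name": "apply_moves", "arguments": {"rows": [{"tx":-0.01,"ty":0.008,"tz":0.015,"spin":0},{"tx":-0.022,"ty":0.019,"tz":0.033,"spin":0},{"tx":-0.034,"ty":0.029,"tz":0.051,"spin":0},{"tx":-0.043,"ty":0.036,"tz":0.064,"spin":0},{"tx":-0.0461,"ty":0.0389,"tz":0.0692,"spin":0},{"tx":-0.0461,"ty":0.0389,"tz":0.0692,"spin":0},{"tx":-0.0461,"ty":0.0389,"tz":0.0692,"spin":0}]}}

```text
time: 15.28
eef_pos: [441.0, -40.2, 162.0]
eef_rot: [[-0.126, 0.992, -0.0], [0.992, 0.126, 0.0], [0.0, -0.0, -1.0]]
wrist_force: [0.5, 0.5, -4.6]
gripper_width: 23.5
gripper_force: 45.7
```

```bash
python3 - <<'E'
from chk import *
from sides import short
q=chk("L15"); cv2.imwrite("pics/L15_side.png",camera("side")[:,:,::-1])
for x2,vis in ((5,45),(8,45),(10,50)): short("pics/L15_side.png",q,x2,vis)
E
```

```text
t 15.2833 F (a,y,u) [-0.4  0.3  0.7] M [0. 0. 0.]
L15 3702 518 25014
bend [436.2  14.1 185.8] x el/az [-30.  -83.6] y el/az [-22.3  20.1] short tip [501.4  37.9 157.4]
bend [434.1  14.9 184.3] x el/az [-31.3 -83.9] y el/az [-22.4  20.6] short tip [499.1  39.3 155.7]
tip rel mouth (a,y,u) [13.7  1.4 -1.3] bend [ 88.    0.7 -11.3]
long arm below level right: 33.7 tool bend [ 55.6   0.1 -22.2] TCP [441.  -40.2 162. ]
pics/L15_side.png cost 77.20392156862744 85.33725490196079 404.0 short tip (a,y,u) [14.   1.4 -0.3] el -21.3 px box [267 239] [299 269]
pics/L15_side.png cost 55.77647058823529 62.96078431372549 366.0 short tip (a,y,u) [13.   1.4 -1.1] el -22.6 px box [267 239] [296 269]
pics/L15_side.png cost 56.517647058823535 62.639215686274504 379.0 short tip (a,y,u) [12.9  1.4  0.3] el -19.2 px box [267 238] [297 269]
```

Emit:
{"name": "apply_moves", "arguments": {"rows": [{"tx":-0.0022,"ty":0.0015,"tz":-0.0005,"spin":0},{"tx":-0.0015,"ty":0.005,"tz":0.0015,"spin":0},{"tx":-0.0008,"ty":0.0085,"tz":0.0036,"spin":0},{"tx":0,"ty":0.0115,"tz":0.0053,"spin":0},{"tx":0.0006,"ty":0.0138,"tz":0.0067,"spin":0},{"tx":0.0012,"ty":0.0158,"tz":0.0079,"spin":0},{"tx":0.0012,"ty":0.0158,"tz":0.0079,"spin":0}]}}

```text
time: 15.97
eef_pos: [456.9, -36.9, 153.4]
eef_rot: [[-0.126, 0.992, -0.0], [0.992, 0.126, 0.0], [0.0, -0.0, -1.0]]
wrist_force: [1.6, 2.1, -3.4]
gripper_width: 23.5
gripper_force: 45.7
```

```bash
python3 chk.py L16
```

```text
t 15.9667 F (a,y,u) [-1.2  1.4  2.5] M [-0.2 -0.3  0.1]
L16 3309 470 25122
bend [452.2  17.4 177.2] x el/az [-30.  -83.6] y el/az [-22.2  20.1] short tip [517.4  41.2 148.8]
bend [450.1  18.1 176.5] x el/az [-32.2 -84.2] y el/az [-21.9  20.4] short tip [515.3  42.4 148.5]
tip rel mouth (a,y,u) [-4.  -1.3  0.6] bend [ 70.2  -1.8 -10. ]
long arm below level right: 34.6 tool bend [ 55.5   0.2 -23. ] TCP [456.9 -36.9 153.4]
```

Contact-free at about 4 mm depth, so I'll push further in.

Emit:
{"name": "apply_moves", "arguments": {"rows": [{"tx":0.0004,"ty":0.0019,"tz":0.0007,"spin":0},{"tx":0.0008,"ty":0.0037,"tz":0.0014,"spin":0},{"tx":0.0012,"ty":0.0056,"tz":0.0021,"spin":0},{"tx":0.0012,"ty":0.0056,"tz":0.0021,"spin":0}]}}

```text
time: 16.35
eef_pos: [462.1, -35.3, 151.4]
eef_rot: [[-0.126, 0.992, -0.0], [0.992, 0.126, 0.0], [0.0, -0.0, -1.0]]
wrist_force: [-0.6, 1.0, -4.4]
gripper_width: 23.3
gripper_force: 45.7
```

```bash
python3 chk.py L17
```

```text
t 16.35 F (a,y,u) [0.5 1.2 0.4] M [-0.1  0.   0.2]
L17 3516 583 25223
bend [457.4  19.1 175.1] x el/az [-30.  -83.6] y el/az [-22.3  20.1] short tip [522.6  42.9 146.7]
bend [455.1  19.7 174. ] x el/az [-32.4 -83.8] y el/az [-21.6  20.8] short tip [520.3  44.5 146.4]
tip rel mouth (a,y,u) [-9.8 -1.   1.5] bend [64.4 -2.  -9.4]
long arm below level right: 34.6 tool bend [ 55.4  -0.1 -22.7] TCP [462.1 -35.3 151.4]
```

Emit:
{"name": "apply_moves", "arguments": {"rows": [{"tx":0.0004,"ty":0.0019,"tz":0.0007,"spin":0},{"tx":0.0008,"ty":0.0037,"tz":0.0014,"spin":0},{"tx":0.0012,"ty":0.0056,"tz":0.0021,"spin":0},{"tx":0.0012,"ty":0.0056,"tz":0.0021,"spin":0}]}}

```text
time: 16.73
eef_pos: [466.5, -34.2, 148.8]
eef_rot: [[-0.126, 0.992, -0.004], [0.992, 0.126, -0.002], [-0.001, -0.004, -1.0]]
wrist_force: [-12.0, -9.1, -3.0]
gripper_width: 23.3
gripper_force: 45.6
```

```bash
python3 chk.py L18
```

```text
t 16.7333 F (a,y,u) [13.5 -4.4 -5.5] M [0.7 2.1 0.1]
L18 3737 559 25505
bend [461.8  20.2 172.4] x el/az [-29.9 -83.7] y el/az [-22.5  20. ] short tip [526.9  43.9 143.7]
bend [459.   20.5 173.1] x el/az [-34.1 -83.9] y el/az [-21.2  21.4] short tip [524.1  45.9 145.9]
tip rel mouth (a,y,u) [-13.5  -1.    3.1] bend [60.6 -2.6 -8.3]
long arm below level right: 36.0 tool bend [ 55.1  -0.7 -24.4] TCP [466.5 -34.2 148.8]
```

Seated to about 13 mm, where it starts to wedge, which is deep enough to hold itself. I'll let go, rise, and turn to regrasp on the short arm.

Emit:
{"name": "apply_moves", "arguments": {"rows": [{"tx":0,"ty":0,"tz":0,"spin":0},{"tx":0,"ty":0,"tz":0,"spin":0},{"tx":0,"ty":0,"tz":0,"spin":0},{"tx":0,"ty":0,"tz":0,"spin":0},{"tx":0,"ty":0,"tz":0,"spin":0},{"tx":0,"ty":0,"tz":-0.02,"spin":0},{"tx":0,"ty":0,"tz":-0.055,"spin":0},{"tx":0,"ty":0,"tz":-0.09,"spin":0},{"tx":0,"ty":0,"tz":-0.09,"spin":0}], "jaw": 0.65}}

```text
time: 17.53
eef_pos: [468.9, -33.6, 246.5]
eef_rot: [[-0.126, 0.992, 0.008], [0.992, 0.126, -0.001], [-0.002, 0.008, -1.0]]
wrist_force: [0.5, -0.5, 1.4]
gripper_width: 55.4
gripper_force: 0.0
```

Emit:
{"name": "apply_moves", "arguments": {"rows": [{"tx":0.006,"ty":0.003,"tz":0,"spin":-0.1},{"tx":0.012,"ty":0.006,"tz":0,"spin":-0.22},{"tx":0.018,"ty":0.009,"tz":0,"spin":-0.34},{"tx":0.024,"ty":0.012,"tz":0,"spin":-0.46},{"tx":0.03,"ty":0.014,"tz":0,"spin":-0.58},{"tx":0.036,"ty":0.016,"tz":0,"spin":-0.7},{"tx":0.042,"ty":0.019,"tz":0,"spin":-0.82},{"tx":0.048,"ty":0.022,"tz":0,"spin":-0.94},{"tx":0.054,"ty":0.025,"tz":0,"spin":-1.06},{"tx":0.06,"ty":0.027,"tz":0,"spin":-1.18},{"tx":0.0624,"ty":0.028,"tz":0,"spin":-1.3},{"tx":0.0624,"ty":0.028,"tz":0,"spin":-1.42},{"tx":0.0624,"ty":0.028,"tz":0,"spin":-1.54},{"tx":0.0624,"ty":0.028,"tz":0,"spin":-1.66},{"tx":0.0624,"ty":0.028,"tz":0,"spin":-1.75},{"tx":0.0624,"ty":0.028,"tz":0,"spin":-1.794},{"tx":0.0624,"ty":0.028,"tz":0,"spin":-1.794},{"tx":0.0624,"ty":0.028,"tz":0,"spin":-1.794}]}}

```text
time: 19.03
eef_pos: [487.4, 32.0, 239.5]
eef_rot: [[-0.94, -0.341, 0.0], [-0.341, 0.94, 0.0], [-0.0, -0.0, -1.0]]
wrist_force: [-1.1, 0.3, -0.2]
gripper_width: 55.4
gripper_force: 0.0
```

```bash
python3 - <<'E'
from chk import *
o=env.get_obs();np.savez("L19.npz",p=o["eef_pos"],R=o["eef_rot"]);print(o["eef_pos"],o["eef_rot"][:,0],o["wrist_force"],o["time"],o["joint_positions"])
for v in ("wrist","side"): cv2.imwrite(f"pics/L19_{v}.png",camera(v)[:,:,::-1])
q18=np.load("L18.npy")
w=cv2.imread("pics/L19_wrist.png");s=cv2.imread("pics/L19_side.png")[190:310,200:360];
cv2.imwrite("pics/L19c.png",np.hstack([cv2.resize(w,(480,360),interpolation=cv2.INTER_AREA),cv2.resize(s,(320,360),interpolation=cv2.INTER_CUBIC)]))
E
```

```text
[487.40697218  32.02737564 239.50277415] [-9.40222497e-01 -3.40560698e-01 -2.57713783e-04] [-1.12895764  0.27395796 -0.20367368] 19.0333 [ 1.33638958e-02 -2.94859043e-01  1.85254040e+00  4.17626304e-05
  1.58365300e+00 -1.90494507e+00]
```

View pics/L19c.png

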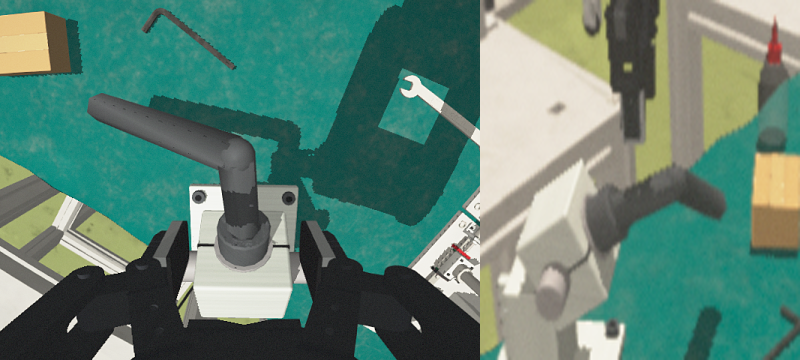

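The key stands in the socket by its short arm: bend at (237,150), long arm to the left/right-down, and the short arm midway between the pads. I'll fit its pose.

```bash
cat > chk2.py <<'E'
from chk import *
def pose(tag,box,take=True,q0=None):
    if take:
        o=env.get_obs(); np.savez(tag+".npz",p=o["eef_pos"],R=o["eef_rot"]); cv2.imwrite(f"pics/{tag}_wrist.png",camera("wrist")[:,:,::-1])
        F=o["wrist_force"]; print("t",o["time"],"F (a,y,u)",np.round([F@a,F@(C@Y),F@(C@U)],1),"pos",o["eef_pos"].round(1),"grip",o["gripper_force"],o["gripper_width"])
    q,P,M=ff(tag,box,q0=q0); np.save(tag+".npy",q); K=Ro.from_rotvec(q[3:]).as_matrix(); f=lambda v:np.round([v@a,v@(C@Y),v@(C@U)],1)
    x=K[:,0]; print("tip (a,y,u)",f(q[:3]+75*K[:,1]-mouth),"bend",f(q[:3]-mouth),"gamma",np.degrees(np.arctan2(-x@(C@U),-x@(C@Y))).round(1))
    for yy in (20,25,30): print("short arm y=%d at"%yy,(q[:3]+yy*K[:,1]).round(1),end=" ")
    print(); return q
E
python3 - <<'E'
from chk2 import *
pose("L19",(105,115,350,275),take=False,q0=np.load("L18.npy"))
E
```

```text
L19 1760 407 12576
bend [459.   20.5 173.1] x el/az [-34.1 -83.9] y el/az [-21.2  21.4] short tip [524.1  45.9 145.9]
bend [458.8  16.9 170.8] x el/az [-36.4 -81.4] y el/az [-19.8  24. ] short tip [523.3  45.6 145.4]
tip (a,y,u) [-13.1  -1.    2.2] bend [ 60.6  -5.9 -11. ] gamma 37.0
short arm y=20 at [476.   24.5 164. ] short arm y=25 at [480.3  26.5 162.3] short arm y=30 at [484.6  28.4 160.6]
```

Emit:
{"name": "apply_moves", "arguments": {"rows": [{"tx":0.0031,"ty":-0.001,"tz":0.02,"spin":0},{"tx":0.0031,"ty":-0.001,"tz":0.04,"spin":0},{"tx":0.0031,"ty":-0.001,"tz":0.058,"spin":0},{"tx":0.0031,"ty":-0.001,"tz":0.069,"spin":0},{"tx":0.0031,"ty":-0.001,"tz":0.0738,"spin":0},{"tx":0.0031,"ty":-0.001,"tz":0.0738,"spin":0}], "jaw": 0.65}}

```text
time: 19.63
eef_pos: [484.6, 30.0, 165.0]
eef_rot: [[-0.94, -0.342, -0.001], [-0.342, 0.94, -0.0], [0.001, 0.0, -1.0]]
wrist_force: [1.0, 0.3, -0.2]
gripper_width: 55.3
gripper_force: 0.0
```

Emit:
{"name": "apply_moves", "arguments": {"rows": [{"tx":0,"ty":0,"tz":0,"spin":0},{"tx":0,"ty":0,"tz":0,"spin":0},{"tx":0,"ty":0,"tz":0,"spin":0},{"tx":0,"ty":0,"tz":0,"spin":0},{"tx":0,"ty":0,"tz":0,"spin":0}], "jaw": 0, "squeeze": 40}}

```text
time: 20.05
eef_pos: [485.1, 29.8, 166.7]
eef_rot: [[-0.94, -0.342, 0.001], [-0.342, 0.94, -0.0], [-0.001, -0.001, -1.0]]
wrist_force: [-2.7, -3.7, 6.2]
gripper_width: 24.1
gripper_force: 38.8
```

```bash
python3 - <<'E'
from chk2 import *
P=env.get_obs()
pose("L20",(60,30,420,290),q0=np.load("L19.npy"))
E
```

```text
t 20.05 F (a,y,u) [ 6.4 -2.6  3.5] pos [485.1  29.8 166.7] grip 38.77538796889809 24.096688151628832
L20 4322 602 19686
bend [458.8  16.9 170.8] x el/az [-36.4 -81.4] y el/az [-19.8  24. ] short tip [523.3  45.6 145.4]
bend [456.8  18.2 171.1] x el/az [-36.3 -82.2] y el/az [-19.6  23. ] short tip [521.8  45.8 145.9]
tip (a,y,u) [-11.7  -0.3   2. ] bend [ 62.   -4.  -11.5] gamma 37.2
short arm y=20 at [474.1  25.6 164.4] short arm y=25 at [478.5  27.4 162.7] short arm y=30 at [482.8  29.2 161. ]
```

Emit:
{"name": "apply_moves", "arguments": {"rows": [{"tx":-0.0007,"ty":0,"tz":-0.0008,"spin":0},{"tx":-0.0014,"ty":0,"tz":-0.0015,"spin":0},{"tx":-0.0021,"ty":0,"tz":-0.0023,"spin":0},{"tx":-0.0029,"ty":0,"tz":-0.003,"spin":0},{"tx":-0.0029,"ty":0,"tz":-0.003,"spin":0}]}}

```text
time: 20.52
eef_pos: [486.0, 30.1, 167.7]
eef_rot: [[-0.94, -0.342, -0.005], [-0.342, 0.94, -0.002], [0.006, -0.0, -1.0]]
wrist_force: [-15.6, -9.7, -1.8]
gripper_width: 23.6
gripper_force: 38.9
```

```bash
python3 - <<'E'
from chk2 import *
pose("L21",(60,30,420,290),q0=np.load("L20.npy"))
E
```

```text
t 20.5167 F (a,y,u) [ 14.7  -3.7 -10.6] pos [486.   30.1 167.7] grip 38.893635478875694 23.558801116251356
L21 1783 573 19652
bend [456.8  18.2 171.1] x el/az [-36.3 -82.2] y el/az [-19.6  23. ] short tip [521.8  45.8 145.9]
bend [458.5  19.  171.4] x el/az [-35.6 -83.9] y el/az [-21.9  22.8] short tip [522.7  45.9 143.5]
tip (a,y,u) [-13.6  -0.5   0.3] bend [ 60.6  -3.9 -10.3] gamma 37.3
short arm y=20 at [475.6  26.2 163.9] short arm y=25 at [479.9  27.9 162.1] short arm y=30 at [484.2  29.7 160.2]
```

Emit:
{"name": "apply_moves", "arguments": {"rows": [{"tx":-0.001,"ty":0,"tz":-0.001,"spin":0},{"tx":-0.002,"ty":0,"tz":-0.002,"spin":0},{"tx":-0.003,"ty":0,"tz":-0.003,"spin":0},{"tx":-0.004,"ty":0,"tz":-0.004,"spin":0},{"tx":-0.004,"ty":0,"tz":-0.004,"spin":0}]}}

```text
time: 20.98
eef_pos: [489.1, 31.9, 170.4]
eef_rot: [[-0.94, -0.342, -0.008], [-0.342, 0.94, -0.001], [0.008, 0.001, -1.0]]
wrist_force: [-14.6, -7.2, -12.5]
gripper_width: 23.5
gripper_force: 39.7
```

```bash
python3 - <<'E'
from chk2 import *
pose("L22",(60,30,420,290),q0=np.load("L21.npy"))
E
```

```text
t 20.9833 F (a,y,u) [  7.7  -1.7 -18.9] pos [489.1  31.9 170.4] grip 39.7110291570425 23.527368511258924
L22 5662 603 20066
bend [458.5  19.  171.4] x el/az [-35.6 -83.9] y el/az [-21.9  22.8] short tip [522.7  45.9 143.5]
bend [463.   22.5 172.2] x el/az [-35.  -90.5] y el/az [-23.7  17.4] short tip [528.5  43.1 142.1]
tip (a,y,u) [-18.2  -5.2   1.4] bend [56.3 -2.1 -6.8] gamma 39.8
short arm y=20 at [480.5  28.  164.2] short arm y=25 at [484.9  29.4 162.2] short arm y=30 at [489.2  30.8 160.2]
```

Emit:
{"name": "apply_moves", "arguments": {"rows": [{"tx":-0.0013,"ty":0,"tz":0,"spin":0},{"tx":-0.0026,"ty":0,"tz":0,"spin":0},{"tx":-0.004,"ty":0,"tz":0.0003,"spin":0},{"tx":-0.0053,"ty":0,"tz":0.0008,"spin":0},{"tx":-0.0053,"ty":0,"tz":0.0008,"spin":0}]}}

```text
time: 21.45
eef_pos: [493.6, 33.5, 169.2]
eef_rot: [[-0.94, -0.342, -0.009], [-0.342, 0.94, -0.002], [0.009, 0.002, -1.0]]
wrist_force: [-18.5, -8.0, -11.1]
gripper_width: 22.9
gripper_force: 39.7
```

```bash
python3 - <<'E'
from chk2 import *
pose("L23",(60,30,420,290),q0=np.load("L22.npy"))
E
```

```text
t 21.45 F (a,y,u) [ 11.9  -1.2 -19.7] pos [493.6  33.5 169.2] grip 39.746884256601334 22.894651566019412
L23 4119 630 20393
bend [463.   22.5 172.2] x el/az [-35.  -90.5] y el/az [-23.7  17.4] short tip [528.5  43.1 142.1]
bend [466.8  23.8 174.3] x el/az [-35.9 -92.1] y el/az [-24.4  17.1] short tip [532.   43.9 143.2]
tip (a,y,u) [-20.7  -5.6   4.2] bend [53.8 -2.2 -3.1] gamma 41.3
short arm y=20 at [484.2  29.1 166. ] short arm y=25 at [488.5  30.5 163.9] short arm y=30 at [492.9  31.8 161.9]
```

Emit:
{"name": "apply_moves", "arguments": {"rows": [{"tx":-0.001,"ty":0,"tz":0.0005,"spin":0},{"tx":-0.002,"ty":0,"tz":0.001,"spin":0},{"tx":-0.003,"ty":0,"tz":0.0016,"spin":0},{"tx":-0.004,"ty":0,"tz":0.0021,"spin":0},{"tx":-0.004,"ty":0,"tz":0.0021,"spin":0}]}}

```text
time: 21.92
eef_pos: [496.6, 34.6, 167.7]
eef_rot: [[-0.94, -0.342, -0.011], [-0.342, 0.94, -0.002], [0.012, 0.002, -1.0]]
wrist_force: [-33.0, -10.7, -1.5]
gripper_width: 23.0
gripper_force: 40.4
```

```bash
python3 - <<'E'
from chk2 import *
pose("L24",(60,30,420,290),q0=np.load("L23.npy"))
E
```

```text
t 21.9167 F (a,y,u) [ 29.3   1.3 -18.7] pos [496.6  34.6 167.7] grip 40.41707418859005 22.986644962622005
L24 3211 743 20556
bend [466.8  23.8 174.3] x el/az [-35.9 -92.1] y el/az [-24.4  17.1] short tip [532.   43.9 143.2]
bend [468.8  24.1 174.2] x el/az [-36.5 -92. ] y el/az [-23.7  17. ] short tip [534.5  44.2 144.1]
tip (a,y,u) [-22.4  -6.2   6.1] bend [52.1 -2.5 -2.1] gamma 41.8
short arm y=20 at [486.3  29.5 166.2] short arm y=25 at [490.7  30.8 164.2] short arm y=30 at [495.1  32.1 162.2]
```

Emit:
{"name": "apply_moves", "arguments": {"rows": [{"tx":-0.001,"ty":0,"tz":0.0006,"spin":0},{"tx":-0.002,"ty":0,"tz":0.0012,"spin":0},{"tx":-0.003,"ty":0,"tz":0.0018,"spin":0},{"tx":-0.003,"ty":0,"tz":0.0018,"spin":0}], "squeeze": 70}}

```text
time: 22.3
eef_pos: [497.0, 34.8, 167.3]
eef_rot: [[-0.94, -0.341, -0.018], [-0.341, 0.94, -0.005], [0.018, 0.002, -1.0]]
wrist_force: [-74.7, -22.1, 28.2]
gripper_width: 22.6
gripper_force: 69.1
```

```bash
python3 - <<'E'
from chk2 import *
pose("L25",(60,30,420,290),q0=np.load("L24.npy"))
E
```

```text
t 22.3 F (a,y,u) [ 81.4   4.8 -14.4] pos [497.   34.8 167.3] grip 69.13858830928802 22.56992142296778
L25 850 611 20483
bend [468.8  24.1 174.2] x el/az [-36.5 -92. ] y el/az [-23.7  17. ] short tip [534.5  44.2 144.1]
bend [469.3  24.6 172.9] x el/az [-36.  -92.2] y el/az [-25.8  18.4] short tip [533.4  45.8 140.2]
tip (a,y,u) [-23.9  -4.2   2.5] bend [50.9 -2.3 -2.9] gamma 41.5
short arm y=20 at [486.4  30.2 164.2] short arm y=25 at [490.7  31.7 162. ] short arm y=30 at [495.   33.1 159.8]
```

Solid at the bottom: tip at −23.9 mm with 81 N axial. I'll relax, release and rise.

Emit:
{"name": "apply_moves", "arguments": {"rows": [{"tx":0.003,"ty":0,"tz":-0.0015,"spin":0},{"tx":0.005,"ty":0,"tz":-0.0025,"spin":0},{"tx":0.005,"ty":0,"tz":-0.0025,"spin":0}]}}

```text
time: 22.6
eef_pos: [496.2, 34.5, 168.1]
eef_rot: [[-0.94, -0.342, -0.006], [-0.342, 0.94, -0.0], [0.006, 0.001, -1.0]]
wrist_force: [-8.5, -3.2, -16.7]
gripper_width: 22.5
gripper_force: 70.8
```

Emit:
{"name": "apply_moves", "arguments": {"rows": [{"tx":0,"ty":0,"tz":0,"spin":0},{"tx":0,"ty":0,"tz":0,"spin":0},{"tx":0,"ty":0,"tz":0,"spin":0},{"tx":0,"ty":0,"tz":0,"spin":0},{"tx":0,"ty":0,"tz":-0.02,"spin":0},{"tx":0,"ty":0,"tz":-0.05,"spin":0},{"tx":0,"ty":0,"tz":-0.075,"spin":0},{"tx":0,"ty":0,"tz":-0.075,"spin":0},{"tx":0,"ty":0,"tz":-0.075,"spin":0}], "jaw": 0.65}}

```text
time: 23.35
eef_pos: [498.8, 34.9, 247.3]
eef_rot: [[-0.94, -0.342, 0.003], [-0.342, 0.94, 0.0], [-0.003, -0.001, -1.0]]
wrist_force: [-0.1, -0.2, -0.8]
gripper_width: 55.8
gripper_force: 0.0
```

```bash
cat > swing.py <<'E'
from chk2 import *
org=mouth-C@np.array([-75,0,150.])
def tcp(g,s=125,b=(-120.2,-1.5,173.8),low=3,out=57,tip=12):
    g=np.radians(g); d=-np.cos(g)*Y-np.sin(g)*U; n=np.cos(g)*U-np.sin(g)*Y
    E=np.array(b)+s*d+12.5*n; return C@(E+[0,-out,tip-low])+org
E
python3 - <<'E'
from swing import *
q=pose("L26",(105,100,350,275),q0=np.load("L19.npy")+[10,4,0,0,0,0])
o=env.get_obs(); R=o["eef_rot"]; p=o["eef_pos"]
g0=25; t=tcp(g0); print("approach",t,"tool delta",(R.T@(t-p)).round(1))
for g in range(25,101,5): print(g,(R.T@(tcp(g)-t)).round(1))
E
```

```text
t 23.35 F (a,y,u) [-0.2 -0.2 -0.7] pos [498.8  34.9 247.3] grip 0.0 55.788807961423835
L26 8431 440 12358
bend [468.8  20.9 170.8] x el/az [-36.4 -81.4] y el/az [-19.8  24. ] short tip [533.3  49.6 145.4]
bend [469.8  28.  167.7] x el/az [-34.3 -93.2] y el/az [-24.7  15.1] short tip [535.6  45.7 136.4]
tip (a,y,u) [-27.6  -5.1   0.3] bend [46.8  0.7 -6.6] gamma 40.6
short arm y=20 at [487.4  32.7 159.4] short arm y=25 at [491.8  33.9 157.3] short arm y=30 at [496.2  35.1 155.2] 
approach [ 509.88992456 -146.64846243  146.86130074] tool delta [  51.4 -174.5   98.9]
25 [0. 0. 0.]
30 [5.1 4.1 8.8]
35 [10.   9.  17.3]
40 [14.7 14.8 25.3]
45 [19.1 21.4 32.9]
50 [23.1 28.7 40. ]
55 [26.9 36.7 46.5]
60 [30.3 45.3 52.4]
65 [33.3 54.4 57.5]
70 [35.9 64.1 62. ]
75 [38.1 74.2 65.8]
80 [39.8 84.6 68.7]
85 [41.  95.3 70.9]
90 [ 41.8 106.1  72.2]
95 [ 42.1 117.   72.8]
100 [ 41.9 128.   72.5]
```

The key stays seated. Next, the open finger's outer face goes above and right of the long arm to swing it clockwise.

Emit:
{"name": "apply_moves", "arguments": {"rows": [{"tx":0.01,"ty":-0.035,"tz":0,"spin":0},{"tx":0.02,"ty":-0.07,"tz":0,"spin":0},{"tx":0.03,"ty":-0.105,"tz":0,"spin":0},{"tx":0.041,"ty":-0.14,"tz":0,"spin":0},{"tx":0.0514,"ty":-0.1745,"tz":0,"spin":0},{"tx":0.0514,"ty":-0.1745,"tz":0.035,"spin":0},{"tx":0.0514,"ty":-0.1745,"tz":0.07,"spin":0},{"tx":0.0514,"ty":-0.1745,"tz":0.09,"spin":0},{"tx":0.0514,"ty":-0.1745,"tz":0.099,"spin":0},{"tx":0.0514,"ty":-0.1745,"tz":0.099,"spin":0}], "jaw": 1, "squeeze": 120}}

```text
time: 24.23
eef_pos: [508.5, -146.3, 143.7]
eef_rot: [[-0.94, -0.342, -0.004], [-0.342, 0.94, 0.001], [0.003, 0.003, -1.0]]
wrist_force: [-0.4, -0.6, 0.6]
gripper_width: 85.5
gripper_force: 0.0
```

Emit:
{"name": "apply_moves", "arguments": {"rows": [{"tx":0.0025,"ty":0.002,"tz":0.0044,"spin":0},{"tx":0.0051,"ty":0.0041,"tz":0.0088,"spin":0},{"tx":0.0075,"ty":0.0065,"tz":0.013,"spin":0},{"tx":0.01,"ty":0.009,"tz":0.0173,"spin":0},{"tx":0.0123,"ty":0.0118,"tz":0.0213,"spin":0},{"tx":0.0147,"ty":0.0148,"tz":0.0253,"spin":0},{"tx":0.0169,"ty":0.018,"tz":0.0291,"spin":0},{"tx":0.0191,"ty":0.0214,"tz":0.0329,"spin":0}]}}

```text
time: 24.9
eef_pos: [484.2, -133.0, 113.6]
eef_rot: [[-0.94, -0.342, 0.001], [-0.342, 0.94, -0.0], [-0.001, -0.001, -1.0]]
wrist_force: [4.3, -2.4, 4.5]
gripper_width: 85.0
gripper_force: 2.9
```

Emit:
{"name": "apply_moves", "arguments": {"rows": [{"tx":0.002,"ty":0.0036,"tz":0.0036,"spin":0},{"tx":0.004,"ty":0.0073,"tz":0.0071,"spin":0},{"tx":0.0059,"ty":0.0113,"tz":0.0104,"spin":0},{"tx":0.0078,"ty":0.0153,"tz":0.0136,"spin":0},{"tx":0.0078,"ty":0.0153,"tz":0.0136,"spin":0}]}}

```text
time: 25.32
eef_pos: [471.8, -121.6, 100.2]
eef_rot: [[-0.94, -0.342, 0.002], [-0.342, 0.94, -0.002], [-0.001, -0.002, -1.0]]
wrist_force: [4.9, -6.3, 3.2]
gripper_width: 85.3
gripper_force: 3.8
```

```bash
cat > g.py <<'E'
from swing import *
import sys
def fitg(tag):
    """key angle from the side and top cameras: bend fixed, gamma and tilt free"""
    o=env.get_obs(); F=o["wrist_force"]; print("t",o["time"],"F(a,y,u)",np.round([F@a,F@(C@Y),F@(C@U)],1),"pos",o["eef_pos"].round(1))
    ims={v:camera(v) for v in ("side","top")}
    for v in ims: cv2.imwrite(f"pics/{tag}_{v}.png",ims[v][:,:,::-1])
    D={v:((i.max(2)<125)&(i.max(2)-i.min(2)<30))*1. for v,i in ((v,ims[v].astype(int)) for v in ims)}
    b0=np.array([-75,0,150.])
    def pts(g,dep,du):
        al=A; d=-np.cos(g)*Y-np.sin(g)*U; b=b0+(75-dep)*A+du*U; n2=np.cross(A,d)
        return C@b+org, C@d, C@A, C@n2
    def cost(x):
        b,d,aa,n2=pts(x[0],x[1],x[2]); c=0
        for v in ims:
            m=hullv(v,arm(d,aa,n2,160,b)); m2=hullv(v,arm(-aa,d,n2,40,b)); M=np.maximum(m,m2)
            box=bx[v]; c+=np.abs(M-D[v])[box[1]:box[3],box[0]:box[2]].sum()*(M>0)[box[1]:box[3],box[0]:box[2]].mean()**0
        return c
    from sidechk import hull
    hullv=lambda v,P:hull(proj(v,P),2)
    bx={}
    for v in ims:
        P=np.vstack([proj(v,arm(*(lambda b,d,aa,n2:(d,aa,n2,160,b))(*pts(np.radians(g),24,0)))) for g in (40,65,90,100)]); bx[v]=np.r_[P.min(0)-3,P.max(0)+3].astype(int)
    best=min(((cost([np.radians(g),24,-2]),g) for g in range(35,106,5))); print(best)
    x=np.array([np.radians(best[1]),24,-2.])
    for _ in range(2): x=minimize(cost,x,method="Nelder-Mead",options=dict(initial_simplex=np.vstack([x]+[x+d for d in np.diag((.08,3,3))]),maxfev=120)).x
    print("gamma %.1f depth %.1f u %.1f cost %.0f"%(np.degrees(x[0]),x[1],x[2],cost(x)))
if __name__=="__main__": fitg(sys.argv[1])
E
python3 g.py G1
```

```text
t 25.3167 F(a,y,u) [-0.5 -7.6  4. ] pos [ 471.8 -121.6  100.2]
(np.float64(1133.243137254902), 50)
gamma 50.5 depth 27.4 u -2.9 cost 1039
```

Emit:
{"name": "apply_moves", "arguments": {"rows": [{"tx":0.0017,"ty":0.0043,"tz":0.003,"spin":0},{"tx":0.0034,"ty":0.0086,"tz":0.0059,"spin":0},{"tx":0.0049,"ty":0.0131,"tz":0.0085,"spin":0},{"tx":0.0064,"ty":0.0177,"tz":0.011,"spin":0},{"tx":0.0077,"ty":0.0225,"tz":0.0133,"spin":0},{"tx":0.009,"ty":0.0274,"tz":0.0155,"spin":0},{"tx":0.009,"ty":0.0274,"tz":0.0155,"spin":0}]}}

```text
time: 26.0
eef_pos: [453.7, -99.2, 84.3]
eef_rot: [[-0.94, -0.342, 0.001], [-0.342, 0.94, -0.002], [-0.0, -0.002, -1.0]]
wrist_force: [3.3, -11.5, -1.3]
gripper_width: 85.4
gripper_force: 4.7
```

```bash
python3 g.py G2
```

```text
t 26.0 F(a,y,u) [  0.1 -12.   -1.5] pos [453.7 -99.2  84.3]
(np.float64(1585.0392156862745), 70)
gamma 65.8 depth 27.3 u -3.5 cost 1481
```

Emit:
{"name": "apply_moves", "arguments": {"rows": [{"tx":0.0011,"ty":0.005,"tz":0.0019,"spin":0},{"tx":0.0022,"ty":0.0101,"tz":0.0038,"spin":0},{"tx":0.003,"ty":0.0153,"tz":0.0053,"spin":0},{"tx":0.0039,"ty":0.0205,"tz":0.0067,"spin":0},{"tx":0.0045,"ty":0.0258,"tz":0.0078,"spin":0},{"tx":0.0051,"ty":0.0312,"tz":0.0089,"spin":0},{"tx":0.0051,"ty":0.0312,"tz":0.0089,"spin":0}]}}

```text
time: 26.68
eef_pos: [437.9, -71.5, 75.0]
eef_rot: [[-0.94, -0.342, -0.0], [-0.342, 0.94, -0.002], [0.001, -0.002, -1.0]]
wrist_force: [3.2, -10.5, -3.5]
gripper_width: 85.1
gripper_force: 4.6
```

```bash
python3 g.py G3
```

```text
t 26.6833 F(a,y,u) [ -1.3 -10.9  -3.3] pos [437.9 -71.5  75. ]
(np.float64(2134.521568627451), 85)
gamma 81.8 depth 27.7 u -1.2 cost 2051
```

Emit:
{"name": "apply_moves", "arguments": {"rows": [{"tx":0.0003,"ty":0.0036,"tz":0.0005,"spin":0},{"tx":0.0006,"ty":0.0072,"tz":0.001,"spin":0},{"tx":0.0008,"ty":0.0108,"tz":0.0013,"spin":0},{"tx":0.0008,"ty":0.0108,"tz":0.0013,"spin":0}]}}

```text
time: 27.12
eef_pos: [433.5, -61.9, 73.8]
eef_rot: [[-0.94, -0.342, -0.0], [-0.342, 0.94, -0.003], [0.001, -0.002, -1.0]]
wrist_force: [2.3, -11.9, -5.8]
gripper_width: 85.3
gripper_force: 5.4
```

Emit:
{"name": "apply_moves", "arguments": {"rows": [{"tx":0.0001,"ty":0.0035,"tz":0.0002,"spin":0},{"tx":0.0002,"ty":0.007,"tz":0.0004,"spin":0},{"tx":0.0002,"ty":0.007,"tz":0.0004,"spin":0}]}}

```text
time: 27.37
eef_pos: [430.9, -55.4, 73.3]
eef_rot: [[-0.94, -0.342, -0.0], [-0.342, 0.94, -0.003], [0.001, -0.002, -1.0]]
wrist_force: [1.7, -11.4, -6.2]
gripper_width: 85.5
gripper_force: 5.4
```

Emit:
{"name": "apply_moves", "arguments": {"rows": [{"tx":0.0001,"ty":0.003,"tz":0.0002,"spin":0},{"tx":0.0001,"ty":0.006,"tz":0.0002,"spin":0},{"tx":0.0001,"ty":0.006,"tz":0.0002,"spin":0}]}}

```text
time: 27.62
eef_pos: [428.7, -49.8, 73.1]
eef_rot: [[-0.94, -0.342, -0.0], [-0.342, 0.94, -0.002], [0.001, -0.002, -1.0]]
wrist_force: [0.2, -12.3, -4.1]
gripper_width: 85.1
gripper_force: 4.8
```

Emit:
{"name": "apply_moves", "arguments": {"rows": [{"tx":0,"ty":0.0025,"tz":0,"spin":0},{"tx":0,"ty":0.005,"tz":0,"spin":0},{"tx":0,"ty":0.005,"tz":0,"spin":0}]}}

```text
time: 27.87
eef_pos: [427.2, -45.5, 73.3]
eef_rot: [[-0.94, -0.342, -0.0], [-0.342, 0.94, -0.003], [0.001, -0.003, -1.0]]
wrist_force: [1.5, -16.0, -5.2]
gripper_width: 85.4
gripper_force: 6.7
```

Emit:
{"name": "apply_moves", "arguments": {"rows": [{"tx":0,"ty":0.0015,"tz":0,"spin":0},{"tx":0,"ty":0.003,"tz":0,"spin":0},{"tx":0,"ty":0.003,"tz":0,"spin":0}]}}

```text
time: 28.12
eef_pos: [426.3, -43.1, 73.4]
eef_rot: [[-0.94, -0.342, 0.0], [-0.342, 0.94, -0.004], [0.001, -0.004, -1.0]]
wrist_force: [3.1, -19.5, -6.0]
gripper_width: 85.5
gripper_force: 8.3
```

```bash
python3 g.py G4
```

```text
t 28.1167 F(a,y,u) [  0.3 -19.4  -7.1] pos [426.3 -43.1  73.4]
(np.float64(2637.2509803921566), 100)
gamma 96.6 depth 28.1 u -3.6 cost 2542
```

Emit:
{"name": "apply_moves", "arguments": {"rows": [{"tx":0,"ty":0.002,"tz":0,"spin":0},{"tx":0,"ty":0.004,"tz":0,"spin":0},{"tx":0,"ty":0.004,"tz":0,"spin":0},{"tx":0,"ty":0.004,"tz":0,"spin":0}]}}

```text
time: 28.55
eef_pos: [425.2, -39.7, 73.6]
eef_rot: [[-0.94, -0.342, 0.001], [-0.342, 0.94, -0.005], [0.001, -0.005, -1.0]]
wrist_force: [4.6, -23.1, -5.6]
gripper_width: 85.2
gripper_force: 9.8
```

```bash
python3 g.py G5
```

```text
t 28.55 F(a,y,u) [  0.3 -23.3  -6.6] pos [425.2 -39.7  73.6]
(np.float64(2639.7411764705885), 100)
gamma 98.3 depth 28.0 u -2.5 cost 2528
```

Emit:
{"name": "apply_moves", "arguments": {"rows": [{"tx":0,"ty":0.002,"tz":0,"spin":0},{"tx":0,"ty":0.004,"tz":0,"spin":0},{"tx":0,"ty":0.006,"tz":0,"spin":0},{"tx":0,"ty":0.006,"tz":0,"spin":0},{"tx":0,"ty":0.006,"tz":0,"spin":0}]}}

```text
time: 29.07
eef_pos: [423.1, -34.3, 73.5]
eef_rot: [[-0.94, -0.342, 0.001], [-0.342, 0.94, -0.005], [0.001, -0.005, -1.0]]
wrist_force: [2.9, -25.5, -5.1]
gripper_width: 84.9
gripper_force: 11.1
```

```bash
python3 g.py G6
```

```text
t 29.0667 F(a,y,u) [  2.7 -25.   -7.5] pos [423.1 -34.3  73.5]
(np.float64(2710.0039215686274), 105)
gamma 101.3 depth 28.2 u -3.0 cost 2571
```

Emit:
{"name": "apply_moves", "arguments": {"rows": [{"tx":0,"ty":0.002,"tz":0,"spin":0},{"tx":0,"ty":0.004,"tz":0,"spin":0},{"tx":0,"ty":0.004,"tz":0,"spin":0},{"tx":0,"ty":0.004,"tz":0,"spin":0}]}}

```text
time: 29.5
eef_pos: [421.5, -29.6, 73.6]
eef_rot: [[-0.94, -0.342, 0.0], [-0.342, 0.94, -0.003], [0.001, -0.003, -1.0]]
wrist_force: [-0.5, -14.1, -0.7]
gripper_width: 85.3
gripper_force: 6.6
```

```bash
python3 - <<'E'
from swing import *
o=env.get_obs(); np.savez("G7.npz",p=o["eef_pos"],R=o["eef_rot"])
im=camera("wrist"); cv2.imwrite("pics/G7_wrist.png",im[:,:,::-1]); print(o["moment"],o["wrist_force"])
P=(o["eef_pos"],o["eef_rot"])
# predicted silhouette for a range of gamma against the wrist picture
D=((im.astype(int).max(2)<155)&(np.ptp(im.astype(int),axis=2)<26))*1.
b=C@np.array([-120.2,-1.5,172.])+org
for g in (85,90,95,100,105,110):
    d=C@(-np.cos(np.radians(g))*Y-np.sin(np.radians(g))*U); p=wproj(P,np.array([b,b+80*d,b+160*d])); print(g,p.round(0).tolist())
E
```

```text
[-2.08823532 -0.05312404  0.22785975] [ -0.53842238 -14.14450617  -0.72955605]
85 [[459.0, 729.0], [422.0, 478.0], [376.0, 262.0]]
90 [[459.0, 729.0], [447.0, 476.0], [410.0, 261.0]]
95 [[459.0, 729.0], [471.0, 476.0], [444.0, 262.0]]
100 [[459.0, 729.0], [496.0, 478.0], [479.0, 265.0]]
105 [[459.0, 729.0], [520.0, 483.0], [513.0, 271.0]]
110 [[459.0, 729.0], [544.0, 489.0], [548.0, 279.0]]
```

```bash
python3 g.py G7; python3 - <<'E'
import cv2,numpy as np
im=cv2.imread("pics/G7_wrist.png").astype(int)
D=((im.max(2)<155)&(np.ptp(im,axis=2)<26)).astype(np.uint8)
n,l,s,c=cv2.connectedComponentsWithStats(D[:,:])
for i in s[1:].tolist():
    if i[4]>150: print(i)
for y in range(200,420,15):
    r=np.flatnonzero(np.diff(np.r_[0,D[y,300:],0])); print(y,(r+300).tolist()[:12])
E
```

```text
t 29.55 F(a,y,u) [  3.6 -13.   -3.5] pos [421.5 -29.6  73.6]
(np.float64(2797.0235294117647), 105)
gamma 104.5 depth 28.2 u -2.7 cost 2655
[162, 116, 218, 139, 3746]
[0, 260, 640, 220, 63897]
200 [302, 323]
215 [321, 342]
230 [340, 361]
245 [360, 379]
260 [505, 506]
275 [479, 538]
290 [480, 541]
305 [450, 471, 480, 543]
320 [447, 546]
335 [445, 548]
350 [444, 551]
365 [448, 553]
380 [456, 556, 586, 629]
395 [463, 640]
410 [461, 640]
```

Emit:
{"name": "apply_moves", "arguments": {"rows": [{"tx":0,"ty":-0.02,"tz":0,"spin":0},{"tx":0,"ty":-0.045,"tz":-0.01,"spin":0},{"tx":0,"ty":-0.055,"tz":-0.045,"spin":0},{"tx":0,"ty":-0.055,"tz":-0.085,"spin":0},{"tx":0,"ty":-0.055,"tz":-0.125,"spin":0},{"tx":-0.01,"ty":-0.04,"tz":-0.16,"spin":0},{"tx":-0.04,"ty":-0.02,"tz":-0.174,"spin":0},{"tx":-0.07,"ty":0.005,"tz":-0.174,"spin":0},{"tx":-0.0947,"ty":0.0342,"tz":-0.174,"spin":0},{"tx":-0.0947,"ty":0.0342,"tz":-0.174,"spin":0},{"tx":-0.0947,"ty":0.0342,"tz":-0.174,"spin":0}]}}

```text
time: 30.57
eef_pos: [499.0, 37.6, 247.1]
eef_rot: [[-0.939, -0.345, -0.001], [-0.345, 0.939, -0.0], [0.001, 0.0, -1.0]]
wrist_force: [-0.1, -0.4, 0.1]
gripper_width: 85.4
gripper_force: 0.0
```

```bash
python3 - <<'E'
from swing import *
g=np.radians(100); d=C@(-np.cos(g)*Y-np.sin(g)*U); y=-a; K=np.c_[d,y,np.cross(d,y)]; b=C@np.array([-120.2,-1.5,172.])+org
q0=np.r_[b,Ro.from_matrix(K).as_rotvec()]
q=pose("G8",(200,20,480,275),q0=q0)
E
```

```text
t 30.5667 F (a,y,u) [ 0.2 -0.4  0. ] pos [499.   37.6 247.1] grip 0.0 85.41263242748956
G8 5479 1331 10678
bend [469.3  25.4 172. ] x el/az [ -58.5 -179.4] y el/az [-30.  20.] short tip [530.4  47.6 134.5]
bend [468.9  29.6 172.3] x el/az [-59.1 175.7] y el/az [-29.   17.9] short tip [531.4  49.7 135.9]
tip (a,y,u) [-25.6   0.1  -1.5] bend [49.4  2.6 -2.7] gamma 102.2
short arm y=20 at [485.6  35.  162.6] short arm y=25 at [489.7  36.3 160.2] short arm y=30 at [493.9  37.7 157.8]
```

The key rests fully seated (tip about −25 mm) with its angle near 102°. To confirm the stop I'll push once more, this time near the arm's end for a clean lever.

Emit:
{"name": "apply_moves", "arguments": {"rows": [{"tx":0.03,"ty":-0.02,"tz":0,"spin":0},{"tx":0.06,"ty":-0.04,"tz":0,"spin":0},{"tx":0.09,"ty":-0.0595,"tz":0.015,"spin":0},{"tx":0.108,"ty":-0.0595,"tz":0.045,"spin":0},{"tx":0.108,"ty":-0.0595,"tz":0.08,"spin":0},{"tx":0.108,"ty":-0.0595,"tz":0.115,"spin":0},{"tx":0.108,"ty":-0.0595,"tz":0.15,"spin":0},{"tx":0.108,"ty":-0.0595,"tz":0.175,"spin":0},{"tx":0.108,"ty":-0.0595,"tz":0.19,"spin":0},{"tx":0.108,"ty":-0.0595,"tz":0.195,"spin":0},{"tx":0.108,"ty":-0.0595,"tz":0.195,"spin":0}]}}

```text
time: 31.53
eef_pos: [416.9, -57.5, 51.9]
eef_rot: [[-0.94, -0.341, -0.002], [-0.341, 0.94, 0.0], [0.002, 0.001, -1.0]]
wrist_force: [0.2, -0.5, 0.8]
gripper_width: 85.3
gripper_force: 0.0
```

Emit:
{"name": "apply_moves", "arguments": {"rows": [{"tx":0,"ty":0.005,"tz":0,"spin":0},{"tx":0,"ty":0.01,"tz":0,"spin":0},{"tx":0,"ty":0.014,"tz":0,"spin":0},{"tx":0,"ty":0.018,"tz":0,"spin":0},{"tx":0,"ty":0.018,"tz":0,"spin":0}]}}

```text
time: 31.95
eef_pos: [411.7, -39.2, 53.3]
eef_rot: [[-0.939, -0.343, 0.001], [-0.343, 0.939, -0.0], [-0.001, -0.0, -1.0]]
wrist_force: [0.5, 0.1, 0.1]
gripper_width: 85.4
gripper_force: 0.0
```

Emit:
{"name": "apply_moves", "arguments": {"rows": [{"tx":0,"ty":0.002,"tz":0,"spin":0},{"tx":0,"ty":0.004,"tz":0,"spin":0},{"tx":0,"ty":0.004,"tz":0,"spin":0}]}}

```text
time: 32.2
eef_pos: [410.3, -35.9, 52.7]
eef_rot: [[-0.94, -0.342, 0.0], [-0.342, 0.94, 0.0], [-0.0, 0.0, -1.0]]
wrist_force: [0.8, -0.0, -0.3]
gripper_width: 85.4
gripper_force: 0.0
```

Emit:
{"name": "apply_moves", "arguments": {"rows": [{"tx":0,"ty":0.002,"tz":0,"spin":0},{"tx":0,"ty":0.004,"tz":0,"spin":0},{"tx":0,"ty":0.004,"tz":0,"spin":0}]}}

```text
time: 32.45
eef_pos: [408.9, -32.2, 52.7]
eef_rot: [[-0.94, -0.342, -0.0], [-0.342, 0.94, -0.0], [0.0, 0.0, -1.0]]
wrist_force: [-0.0, -1.1, -0.4]
gripper_width: 85.4
gripper_force: 0.1
```

Emit:
{"name": "apply_moves", "arguments": {"rows": [{"tx":0,"ty":0.002,"tz":0,"spin":0},{"tx":0,"ty":0.004,"tz":0,"spin":0},{"tx":0,"ty":0.004,"tz":0,"spin":0}]}}

```text
time: 32.7
eef_pos: [407.9, -29.1, 52.9]
eef_rot: [[-0.94, -0.342, 0.001], [-0.342, 0.94, -0.002], [-0.0, -0.002, -1.0]]
wrist_force: [1.6, -8.7, 0.0]
gripper_width: 85.4
gripper_force: 3.8
```

Emit:
{"name": "apply_moves", "arguments": {"rows": [{"tx":0,"ty":0.0015,"tz":0,"spin":0},{"tx":0,"ty":0.003,"tz":0,"spin":0},{"tx":0,"ty":0.003,"tz":0,"spin":0}]}}

```text
time: 32.95
eef_pos: [407.1, -26.9, 53.1]
eef_rot: [[-0.94, -0.342, 0.002], [-0.342, 0.94, -0.003], [-0.0, -0.004, -1.0]]
wrist_force: [3.9, -15.4, -2.4]
gripper_width: 85.7
gripper_force: 6.8
```

Emit:
{"name": "apply_moves", "arguments": {"rows": [{"tx":0,"ty":0.0015,"tz":0,"spin":0},{"tx":0,"ty":0.003,"tz":0,"spin":0},{"tx":0,"ty":0.003,"tz":0,"spin":0}]}}

```text
time: 33.2
eef_pos: [406.1, -24.6, 53.1]
eef_rot: [[-0.94, -0.342, 0.002], [-0.342, 0.94, -0.004], [-0.0, -0.005, -1.0]]
wrist_force: [4.7, -21.6, -1.4]
gripper_width: 85.1
gripper_force: 9.6
```

Emit:
{"name": "apply_moves", "arguments": {"rows": [{"tx":0,"ty":0.002,"tz":0,"spin":0},{"tx":0,"ty":0.004,"tz":0,"spin":0},{"tx":0,"ty":0.004,"tz":0,"spin":0},{"tx":0,"ty":0.004,"tz":0,"spin":0}]}}

```text
time: 33.53
eef_pos: [404.8, -21.5, 53.1]
eef_rot: [[-0.94, -0.342, 0.002], [-0.342, 0.94, -0.006], [0.0, -0.006, -1.0]]
wrist_force: [5.4, -30.1, -3.0]
gripper_width: 85.0
gripper_force: 12.8
```

The force rises straight past the 12 N turning level to 30 N (about 4 N m) with no plateau, so the screw is solid on its stop. I'll withdraw and check.

Emit:
{"name": "apply_moves", "arguments": {"rows": [{"tx":0,"ty":-0.01,"tz":0,"spin":0},{"tx":0,"ty":-0.035,"tz":0,"spin":0},{"tx":0,"ty":-0.06,"tz":-0.01,"spin":0},{"tx":0,"ty":-0.075,"tz":-0.04,"spin":0},{"tx":0,"ty":-0.075,"tz":-0.08,"spin":0},{"tx":0,"ty":-0.075,"tz":-0.12,"spin":0},{"tx":0,"ty":-0.06,"tz":-0.16,"spin":0},{"tx":-0.02,"ty":-0.04,"tz":-0.195,"spin":0},{"tx":-0.055,"ty":-0.015,"tz":-0.195,"spin":0},{"tx":-0.09,"ty":0.005,"tz":-0.195,"spin":0},{"tx":-0.108,"ty":0.015,"tz":-0.195,"spin":0},{"tx":-0.108,"ty":0.015,"tz":-0.195,"spin":0},{"tx":-0.108,"ty":0.015,"tz":-0.195,"spin":0}]}}

```text
time: 34.62
eef_pos: [500.7, 32.7, 247.2]
eef_rot: [[-0.939, -0.344, -0.001], [-0.344, 0.939, -0.0], [0.001, 0.0, -1.0]]
wrist_force: [-0.3, 0.4, -0.4]
gripper_width: 85.3
gripper_force: 0.0
```

```bash
python3 - <<'E'
from swing import *
q=pose("G9",(200,20,480,275),q0=np.load("G8.npy"))
E
```

```text
t 34.6167 F (a,y,u) [-0.1  0.5 -0.4] pos [500.7  32.7 247.2] grip 0.0 85.31562770966133
G9 1918 1655 10937
bend [468.9  29.6 172.3] x el/az [-59.1 175.7] y el/az [-29.   17.9] short tip [531.4  49.7 135.9]
bend [468.5  29.8 172.8] x el/az [-59.4 174.9] y el/az [-28.6  17.8] short tip [531.2  49.9 136.9]
tip (a,y,u) [-25.    0.3  -0.7] bend [49.9  2.9 -2.5] gamma 102.5
short arm y=20 at [485.2  35.1 163.2] short arm y=25 at [489.4  36.5 160.8] short arm y=30 at [493.6  37.8 158.4]
```

The angle is unchanged (102°), the key is fully home, and the gripper is clear of everything. Handing in.

```bash
python3 -c "
from station import order
print(order.hand_in())"
```

```text
the job is handed in; nothing more can be done
None
```

I handed the job in at about 34.6 s. The key is seated fully home by its short arm and released, and the screw was swung clockwise until it came up solid (30 N at the arm's end, no further turning). I did no final camera check of the other bench items, but the arm kept clear of them.

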